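# Sticker a small stack of oak boards under a weight

### The job

Stack the two oak boards on the plywood stacking rack so that air gets between them while they settle: the long board goes flat across the rack's two dark bearers, then one thin stick across that board directly above each bearer, then the short board on the two sticks, and last the iron weight upright on the middle of the short board. Boards lie centred on the rack and along it, sticks centred and square across. Leave the glue bottle standing where it is.

Things in the scene. Friction and masses are not known exactly. Their poses are not given: they have to be found in the camera images.
- rack: Fixed stacking rack: a plywood plate 200 x 90 mm, 12 mm thick, lying on the bench, with two dark wooden bearers across it. Its origin is the centre of the underside, x runs along the 200 mm length, y across, z up. The bearers are bars 18 mm wide (x), 90 mm long (y) and 18 mm high, centred at x = +55 and -55 mm; their tops are 30 mm above the bench. The rack keeps still but lies in a different place each time.
- long_board_mid (a point): Centre of the long oak board, a plain pale board 220 x 60 x 24 mm (0.15 to 0.3 kg) that lies flat on the bench; x along its 220 mm length, y across its 60 mm width, z up. To be taken across its width. Stacked, its centre is 42 mm above the bench and its top 54 mm.
- short_board_mid (a point): Centre of the short oak board, of the same wood, 150 x 60 x 24 mm (0.1 to 0.2 kg), lying flat; x along its 150 mm length, y across its 60 mm width, z up. To be taken across its width. Stacked, its centre is 84 mm above the bench and its top 96 mm.
- stick_a_mid (a point): Centre of one of two alike thin brown wooden sticks, 90 x 18 x 18 mm, lying flat on the bench; x along its length, z up. Either stick may go above either bearer. Stacked, its centre is 63 mm above the bench and its top 72 mm.
- stick_b_mid (a point): Centre of the other stick, the same as the first.
- weight_knob (a point): Dark iron weight (0.6 to 0.85 kg), standing: a round body 56 mm in diameter and 32 mm high, with an upright cylindrical knob 26 mm in diameter on top that runs from 34 to 72 mm above its underside. This point is on the axis of the knob, 56 mm above the underside: where to grip it. z up. Stacked, this point is 152 mm above the bench.
- glue_mid (a point): Centre of the blue glue bottle, a bystander, 54 mm in diameter and 150 mm tall, standing among the things; to be left alone.
Things that resemble listed ones, but are neither listed nor needed, are in the scene too. What is shaped like the part that bears stick_a_mid but pink or yellow is not meant.

How it is judged:
On the way, in this order (a step that is already met when the one before it is completed fails the run):
1. the long board lies on the bearers (x of long_board_mid in the frame of rack between -0.015 and 0.015 m and y of long_board_mid in the frame of rack between -0.015 and 0.015 m and z of long_board_mid in the frame of rack between 0.037 and 0.047 m and angle between the x axis of long_board_mid and the x axis of rack, either way round below 0.15 rad and contact force between the fingers and long_board below 0.2 N), for 0.2 s.
2. a stick lies across the long board above each bearer (x of long_board_mid in the frame of rack between -0.015 and 0.015 m and y of long_board_mid in the frame of rack between -0.015 and 0.015 m and z of long_board_mid in the frame of rack between 0.037 and 0.047 m and angle between the x axis of long_board_mid and the x axis of rack, either way round below 0.15 rad and ((x of stick_a_mid in the frame of rack between 0.04 and 0.07 m and y of stick_a_mid in the frame of rack between -0.015 and 0.015 m and z of stick_a_mid in the frame of rack between 0.058 and 0.068 m and angle between the x axis of each of stick_a_mid, stick_b_mid and the y axis of rack, either way round below 0.17 rad and x of stick_b_mid in the frame of rack between -0.07 and -0.04 m and y of stick_b_mid in the frame of rack between -0.015 and 0.015 m and z of stick_b_mid in the frame of rack between 0.058 and 0.068 m) or (x of stick_a_mid in the frame of rack between -0.07 and -0.04 m and y of stick_a_mid in the frame of rack between -0.015 and 0.015 m and z of stick_a_mid in the frame of rack between 0.058 and 0.068 m and angle between the x axis of each of stick_a_mid, stick_b_mid and the y axis of rack, either way round below 0.17 rad and x of stick_b_mid in the frame of rack between 0.04 and 0.07 m and y of stick_b_mid in the frame of rack between -0.015 and 0.015 m and z of stick_b_mid in the frame of rack between 0.058 and 0.068 m)) and contact force between the fingers and stick_a below 0.2 N and contact force between the fingers and stick_b below 0.2 N), for 0.2 s.
3. the short board lies on the sticks (x of long_board_mid in the frame of rack between -0.015 and 0.015 m and y of long_board_mid in the frame of rack between -0.015 and 0.015 m and z of long_board_mid in the frame of rack between 0.037 and 0.047 m and angle between the x axis of each of long_board_mid, short_board_mid and the x axis of rack, either way round below 0.15 rad and ((x of stick_a_mid in the frame of rack between 0.04 and 0.07 m and y of stick_a_mid in the frame of rack between -0.015 and 0.015 m and z of stick_a_mid in the frame of rack between 0.058 and 0.068 m and angle between the x axis of each of stick_a_mid, stick_b_mid and the y axis of rack, either way round below 0.17 rad and x of stick_b_mid in the frame of rack between -0.07 and -0.04 m and y of stick_b_mid in the frame of rack between -0.015 and 0.015 m and z of stick_b_mid in the frame of rack between 0.058 and 0.068 m) or (x of stick_a_mid in the frame of rack between -0.07 and -0.04 m and y of stick_a_mid in the frame of rack between -0.015 and 0.015 m and z of stick_a_mid in the frame of rack between 0.058 and 0.068 m and angle between the x axis of each of stick_a_mid, stick_b_mid and the y axis of rack, either way round below 0.17 rad and x of stick_b_mid in the frame of rack between 0.04 and 0.07 m and y of stick_b_mid in the frame of rack between -0.015 and 0.015 m and z of stick_b_mid in the frame of rack between 0.058 and 0.068 m)) and x of short_board_mid in the frame of rack between -0.015 and 0.015 m and y of short_board_mid in the frame of rack between -0.015 and 0.015 m and z of short_board_mid in the frame of rack between 0.079 and 0.089 m and contact force between the fingers and short_board below 0.2 N), for 0.2 s.
4. the weight stands on the middle of the short board (x of long_board_mid in the frame of rack between -0.015 and 0.015 m and y of long_board_mid in the frame of rack between -0.015 and 0.015 m and z of long_board_mid in the frame of rack between 0.037 and 0.047 m and angle between the x axis of each of long_board_mid, short_board_mid and the x axis of rack, either way round below 0.15 rad and ((x of stick_a_mid in the frame of rack between 0.04 and 0.07 m and y of stick_a_mid in the frame of rack between -0.015 and 0.015 m and z of stick_a_mid in the frame of rack between 0.058 and 0.068 m and angle between the x axis of each of stick_a_mid, stick_b_mid and the y axis of rack, either way round below 0.17 rad and x of stick_b_mid in the frame of rack between -0.07 and -0.04 m and y of stick_b_mid in the frame of rack between -0.015 and 0.015 m and z of stick_b_mid in the frame of rack between 0.058 and 0.068 m) or (x of stick_a_mid in the frame of rack between -0.07 and -0.04 m and y of stick_a_mid in the frame of rack between -0.015 and 0.015 m and z of stick_a_mid in the frame of rack between 0.058 and 0.068 m and angle between the x axis of each of stick_a_mid, stick_b_mid and the y axis of rack, either way round below 0.17 rad and x of stick_b_mid in the frame of rack between 0.04 and 0.07 m and y of stick_b_mid in the frame of rack between -0.015 and 0.015 m and z of stick_b_mid in the frame of rack between 0.058 and 0.068 m)) and x of short_board_mid in the frame of rack between -0.015 and 0.015 m and y of short_board_mid in the frame of rack between -0.015 and 0.015 m and z of short_board_mid in the frame of rack between 0.079 and 0.089 m and horizontal distance between weight_knob and short_board_mid below 0.015 m and angle between weight_knob's own z axis and vertical below 0.1 rad and z of weight_knob in the frame of rack between 0.146 and 0.158 m), for 0.2 s.
At the end, for the whole second after the job is handed in: Long board on the bearers, a stick above each, short board on the sticks: each within 15 mm of its place along and across the rack, 5 mm in height, boards within 0.15 rad of its length, sticks 0.17 rad of square; weight upright on the short board within 15 mm of its centre; all released, at rest (all of step 4 and linear speed of each of long_board, short_board, stick_a, stick_b, weight below 0.02 m/s); the robot touches nothing.
It fails at once if the glue bottle is pushed away or knocked over (distance of glue_mid from where it was at the start of the episode above 0.03 m or angle between glue_mid's own z axis and vertical above 0.4 rad).
It also fails if it takes over 144 s, if anything falls off the work surface, if the arm or the gripper's body presses on something with over 40 N, if the wrist force passes 120 N, or if a joint passes its speed limit or range.

### The arm

A 6-joint arm with a two-finger parallel gripper is mounted at the origin on the work surface. World frame = base frame: x ahead of the robot, y to its left, z up, the work surface at z = 0. Lengths are in m, angles in rad, forces in N, time in s.
With the tool pointing down it reaches from about 0.3 to 0.85 m from the base axis. Payload 5.4 kg.
Tool frame: the origin (TCP) lies midway between the tips of the shut fingers; the grasp point (between the pads) lies 19 mm behind it (r.hold_point_z is the distance from the TCP to the grasp point, in m); x points along the fingers, y is the direction in which the jaws open and shut, and the axes are right-handed (so a half turn about x gives the same grasp; the last joint's range is limited). The gripper opens to 85 mm and grips with 20 to 120 N. Pads are 22 mm wide; open, the fingers measure 114 mm over their backs; the gripper's body (76 mm by 85 mm) begins 54 mm behind the grasp point. The pads swing forward as they close: fully open they stand 13 mm farther back than shut.
Start: joints at [1.125, 0.158, 1.597, -0, 1.386, -0.21], TCP at [0.134, 0.559, 0.231] pointing down, gripper open.
Joint ranges: [-2.91, 2.91], [-0.94, 2.29], [0.18, 2.7], [-1.29, 4.43], [0.17, 2.64], [-3, 3]. Speed limits (rad/s): [2.57, 2.57, 3.14, 3.14, 3.14, 3.14].

### API

Orientations are given as a rotation vector (axis times angle).
In Python, from rig import readout, optics, r gives the robot as it stands. The module is installed in compiled form; this text tells all that it offers.
- The arm moves only by the tool step_arm, never from a script. Its argument "commands" is a list of rows, each a list of 3 entries, a list of its own where there are three numbers: the shift along the tool's x, y, z in mm, then the turn, a rotation vector about the tool's x, y, z in degrees, then the finger opening in mm, from 0 to 85.4. A call has 1 to 20 rows; each row shifts and turns the pose as measured when the row begins, along the tool's axes as they then stand; what a row does not reach is not made up. A row lasts 1/8 s, in which the tool goes at most 62.5 mm and 10.7 degrees, less where a joint would pass 70% of its speed; a pose out of reach is approached as far as the arm can. A call with a gripper value outside its range is refused whole. The fingers move at their own pace and stop on an object; "force" is the grip in N (left out, the last holds). Time passes only in rows, so rows that do not move let the fingers close. It gives the time, the measured TCP pose, the force and the opening at its end, in the units of the state.
- readout.state(): the state, without advancing time (a new reading comes with each control period).
- optics.capture(name): name is "side" or "top"; returns (picture, depth): 480x640x3 uint8, red, green, blue; 480x640 float32, m along the optical axis (not along the pixel's ray), 0 where there is no reading.
- optics.camera_info(name): a dict with "intrinsics" (3x3 intrinsics, pixels), "k1" (the pictures are not rectified: a ray, as slopes to the right and down, at radius r is drawn at 1 + k1 r^2 times it, then the intrinsics apply), "extrinsics" (4x4, takes a point from world to camera coordinates). Camera axes: x right, y up, looking along -z (the intrinsics and any distortion apply to the point x, -y, -z); pixel columns grow to the right and rows downward; lengths in m; the calibration is good to about 2 mm. A picture is of the moment at which its call begins. camera_info takes no time and is no camera call.
- r.sign_off(): hands the job in, once; it reports no verdict.
The state is a dict: "t": time; "q": joint angles; "joint_velocities": joint speeds; "joint_torque": joint torques, N m; "eef_pos": TCP position; "orientation": TCP orientation; "ft_force": force on the tool from outside, world axes, zero at the start; "moment": the same for the moment, N m; "gripper_width": finger opening in m.
Only numpy, scipy, OpenCV 4.12 (cv2) and the standard library are available. Lean on these libraries where they do the work, as an engineer would, in place of code of your own. Each camera call takes 0.05 s, during which the arm holds its last target.

## Working session

There is one attempt and no reset: what is moved stays moved. The work goes in short steps, Python scripts to look and compute and a tool call to move; the robot and the scene stay as the last step left them, time stands still between calls to the robot, and variables do not carry over. Pictures are saved under pics/ and viewed, and the job is handed in when it is done.

Besides the shell and the picture viewer there is one more tool, called after "Call:" in YAML: its name, and indented under it one key for each argument. step_arm: Moves the arm, as the interface text tells. Its arguments: {"type":"object","properties":{"commands":{"type":"array"},"force":{"type":"number"}},"required":["commands"]}

```bash
mkdir -p pics
python3 - <<'E'
from rig import readout, optics, r
import cv2, numpy as np, pickle
print(readout.state()); print(r.hold_point_z)
D={}
for n in ("top","side"):
    p,d=optics.capture(n); i=optics.camera_info(n); print(n,i); D[n]=(p,d,i)
    cv2.imwrite(f"pics/{n}0.png",p[:,:,::-1])
pickle.dump(D,open("d0.pkl","wb"))
E
```

```text
{'t': 0.0, 'q': array([ 1.12489961e+00,  1.59047386e-01,  1.59829061e+00,  8.57702750e-06,
        1.38619935e+00, -2.10094666e-01]), 'joint_velocities': array([ 0.00024359,  0.00161714,  0.00080762,  0.00083499,  0.00065121,
       -0.0002557 ]), 'joint_torque': array([ 5.06304536e-05, -3.96008670e+01, -3.31425369e+01, -2.32549655e-04,
        8.56480590e-03, -8.29140447e-06]), 'eef_pos': array([0.13407306, 0.558509  , 0.23028861]), 'orientation': array([ 0.18369162,  1.56349167, -0.18658497]), 'ft_force': array([ 0.12921576,  0.35741677, -0.76651176]), 'moment': array([ 0.02088331, -0.00720681, -0.0029644 ]), 'gripper_width': 0.08576285265977432}
0.0187
top {'intrinsics': array([[492.2410684 ,   0.        , 312.33402425],
       [  0.        , 492.2410684 , 229.01788961],
       [  0.        ,   0.        ,   1.        ]]), 'k1': -0.11520426979754625, 'extrinsics': array([[-3.70007973e-03, -9.99750171e-01,  2.20432712e-02,
        -1.37260961e-02],
       [ 9.88505309e-01, -3.24999887e-04,  1.51185808e-01,
        -5.05628006e-01],
       [-1.51140873e-01,  2.23492902e-02,  9.88259554e-01,
        -8.60852465e-01],
       [ 0.00000000e+00,  0.00000000e+00,  0.00000000e+00,
         1.00000000e+00]])}
side {'intrinsics': array([[591.86440012,   0.        , 320.57238601],
       [  0.        , 591.86440012, 227.24616012],
       [  0.        ,   0.        ,   1.        ]]), 'k1': -0.15003403846955726, 'extrinsics': array([[ 9.53140385e-01, -3.02527881e-01,  5.35670296e-04,
        -4.83437474e-01],
       [ 1.51216094e-01,  4.77951540e-01,  8.65272222e-01,
        -1.39925348e-01],
       [-2.62024996e-01, -8.24644897e-01,  5.01301999e-01,
        -1.05244254e+00],
       [ 0.00000000e+00,  0.00000000e+00,  0.00000000e+00,
         1.00000000e+00]])}
```

View pics/top0.png

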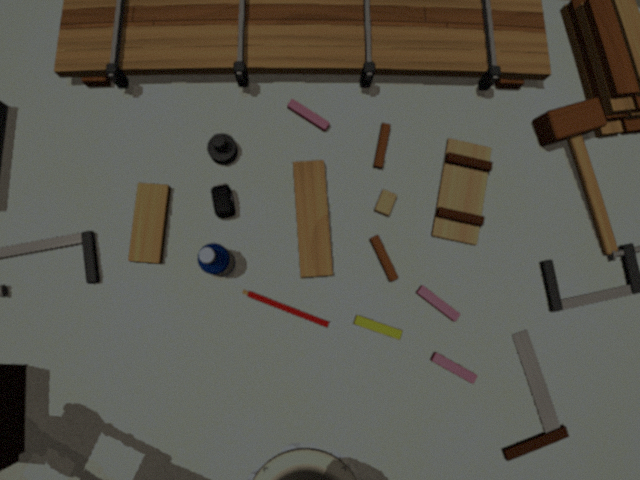

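View pics/side0.png

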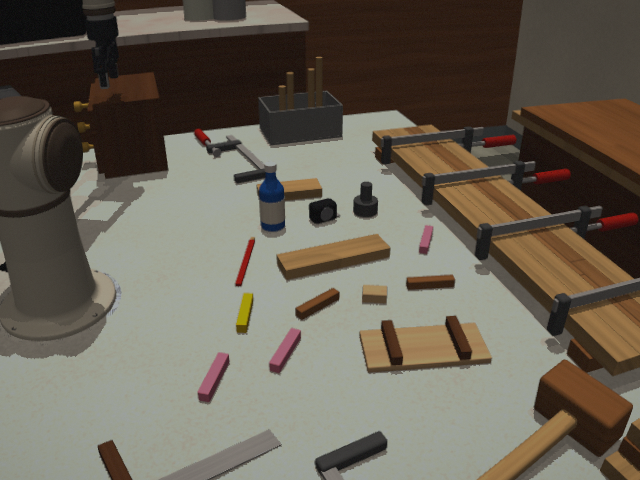

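The top view shows the rack at (463,191), the long board at (313,218) and the short board at (150,223). The brown sticks are at (382,146) and (384,258), the weight at (222,149) and the glue at (213,259). Next I'll measure these with depth.

```bash
cat > h.py <<'E'
import numpy as np, cv2
from scipy.spatial.transform import Rotation as R
def cloud(d,i):
    K=i["intrinsics"];k1=i["k1"];E=i["extrinsics"]
    v,u=np.mgrid[0:480,0:640].astype(np.float32)
    p=cv2.undistortPoints(np.stack([u.ravel(),v.ravel()],1)[:,None],K,np.array([k1,0,0,0,0.])).reshape(480,640,2)
    c=np.stack([p[...,0]*d,-p[...,1]*d,-d],-1)
    w=(c-E[:3,3])@E[:3,:3]
    w[d==0]=np.nan
    return w
def comp(w,mask,seed,rad=0):
    n,l,s,c=cv2.connectedComponentsWithStats(mask.astype(np.uint8),connectivity=4)
    k=l[seed[1],seed[0]]
    if k==0:
        return None
    return l==k
def rect(P):
    (c,(a,b),ang)=cv2.minAreaRect((P[:,:2]*1000).astype(np.float32))
    if a<b: a,b=b,a; ang+=90
    ang=(ang+90)%180-90
    return np.round(c,1),round(a,1),round(b,1),round(ang,1)
E
python3 - <<'E'
import pickle
from h import *
D=pickle.load(open("d0.pkl","rb"))
for n,seeds in (("top",dict(rack_plate=(463,191),bear1=(468,161),bear2=(460,216),long=(313,218),short=(150,223),sa=(382,146),sb=(384,258),weight=(222,149),glue=(213,255),cam=(222,200),small=(386,203),pink=(308,115))),("side",dict(long=(335,255),short=(290,189),sa=(430,282),sb=(318,303),bear1=(392,342),bear2=(458,337),weight=(366,205),glue=(271,205)))):
    p,d,i=D[n]; w=cloud(d,i)
    z=w[...,2]
    print(n,"bench z",np.nanmedian(z[300:330,200:400]) if n=="top" else np.nanmedian(z[380:400,300:400]))
    for k,s in seeds.items():
        z0=np.nanmedian(z[s[1]-1:s[1]+2,s[0]-1:s[0]+2])
        m=comp(w,np.abs(z-z0)<0.005,s)
        if m is None: print(k,z0,None);continue
        P=w[m]; print(k,"z",round(float(np.median(P[:,2])),4),len(P),"mean",np.round(P[:,:2].mean(0)*1000,1),rect(P))
E
```

```text
top bench z -0.00039140355652732533
rack_plate z 0.0114 2653 mean [ 608.4 -311. ] (array([ 613.6, -312.6]), 143.8, 91.8, -12.5)
bear1 z 0.0293 415 mean [ 639.4 -318.4] (array([ 639.5, -319. ]), 92.1, 19.9, 78.1)
bear2 z 0.0292 457 mean [ 531.5 -294.5] (array([ 532. , -295.2]), 90.1, 19.6, 78.2)
long z 0.0234 3675 mean [528.5 -14.8] (array([531. , -14.7]), 218.7, 60.1, 3.9)
short z 0.0236 2482 mean [520.  292.5] (array([522. , 292.5]), 151.1, 61.4, -4.5)
sa z 0.0175 412 mean [ 674.8 -150.3] (array([ 675.7, -150.5]), 92.1, 18.9, -11.4)
sb z 0.0173 452 mean [ 455.6 -148.7] (array([ 455.3, -149.6]), 87.6, 18.8, 24.9)
weight z 0.0491 14 mean [653.9 155.5] (array([653.4, 156.1]), 14.9, 3.2, -81.6)
glue z 0.1492 189 mean [447.8 156.5] (array([447.9, 156.8]), 24.2, 23.2, -2.3)
cam z 0.0428 542 mean [559.6 152.4] (array([560.5, 152.8]), 57.6, 36.6, 15.3)
small z 0.0192 363 mean [ 559.5 -154.5] (array([ 560.1, -155. ]), 44.7, 30.1, -23.6)
pink z 0.0175 422 mean [736.   -8.4] (array([737.2,  -7.8]), 91.1, 19.7, 55.6)
side bench z 0.00048195594296496013
long z 0.0238 2038 mean [525.  -19.4] (array([529.8, -16.4]), 223.4, 66.0, 4.2)
short z 0.0238 475 mean [548.5 285.6] (array([548.4, 289.1]), 91.1, 68.4, -4.4)
sa z 0.0176 379 mean [ 673.2 -155. ] (array([ 674.2, -151.8]), 90.4, 23.7, -11.1)
sb z 0.0176 389 mean [ 452.9 -151.7] (array([ 453.5, -150. ]), 91.5, 22.0, 23.9)
bear1 z 0.0302 458 mean [ 530. -299.] (array([ 531. , -297.1]), 93.6, 18.6, 76.7)
bear2 z 0.03 464 mean [ 636.5 -324.2] (array([ 638. , -320.2]), 92.3, 19.8, 78.4)
weight z 0.032 201 mean [659.3 146. ] (array([661.7, 152. ]), 59.5, 52.6, 67.0)
glue z 0.0664 107 mean [443.5 136.1] (array([444.7, 140.3]), 54.6, 28.2, -5.3)
```

```bash
cat >> h.py <<'E'
def plan(x,y,z,yaw,tag=""):
    """mm, deg (jaw axis heading). Prints shift in tool frame before & after turning, and the turn"""
    from rig import readout
    s=readout.state(); M=R.from_rotvec(s["orientation"]).as_matrix(); p=s["eef_pos"]*1000
    cand=[]
    for a in (yaw,yaw+180):
        a=np.deg2rad(a); X=np.array([0,0,-1.]);Y=np.array([np.cos(a),np.sin(a),0]);T=np.stack([X,Y,np.cross(X,Y)],1)
        cand.append((R.from_matrix(M.T@T).as_rotvec(degrees=True),T))
    d=np.array([x,y,z])-p
    print(tag,"t",round(float(s["t"]),2),"p",p.round(1),"yaw",round(np.degrees(np.arctan2(M[1,1],M[0,1])),1),"tilt",np.round(M[:,0],3),"q",np.round(s["q"],2),"w",round(float(s["gripper_width"])*1000,1),"F",np.round(s["ft_force"],1))
    print("  shift in tool now",(M.T@d).round(1))
    for rv,T in cand: print("  turn",rv.round(1),"then shift",(T.T@d).round(1))
E
python3 - <<'E'
from h import *
plan(530,-15,200,94)
E
```

```text
t 0.1 p [134.1 558.6 230.4] yaw 76.5 tilt [-0.001 -0.002 -1.   ] q [ 1.12  0.16  1.6   0.    1.39 -0.21] w 85.1 F [-0.   0.4  0.1]
  shift in tool now [  31.  -465.2  518.9]
  turn [-17.5  -0.    0.1] then shift [  30.4 -599.8  354.9]
  turn [1.625e+02 1.000e-01 0.000e+00] then shift [  30.4  599.8 -354.9]
```

Call:
step_arm:
  commands:
    - [[0,0,0],[-8.8,0,0],85]
    - [[0,0,0],[-8.7,0,0],85]
    - [[0,-50,29.6],[0,0,0],85]
    - [[0,-50,29.6],[0,0,0],85]
    - [[0,-50,29.6],[0,0,0],85]
    - [[0,-50,29.6],[0,0,0],85]
    - [[0,-50,29.6],[0,0,0],85]
    - [[0,-50,29.6],[0,0,0],85]
    - [[0,-50,29.6],[0,0,0],85]
    - [[0,-50,29.6],[0,0,0],85]
    - [[0,-50,29.6],[0,0,0],85]
    - [[0,-50,29.6],[0,0,0],85]
    - [[0,-50,29.6],[0,0,0],85]
    - [[0,-50,29.6],[0,0,0],85]
    - [[0,0,0],[0,0,0],85]
  force: 40

```text
t: 1.98
eef_pos: [0.5457, -0.0304, 0.2256]
orientation: [-0.068, 1.575, 0.061]
ft_force: [-0.1, 1.6, 0.0]
gripper_width: 0.0851
```

```bash
python3 -c "
from h import *
plan(530,-15,200,94)"
```

```text
t 1.98 p [545.7 -30.4 225.6] yaw 94.7 tilt [-0.005 -0.005 -1.   ] q [-0.27  0.09  1.68 -0.01  1.37 -1.93] w 85.1 F [-0.1  1.6  0. ]
  shift in tool now [ 25.6  16.7 -14.3]
  turn [ 0.7 -0.3  0.2] then shift [ 25.6  16.5 -14.6]
  turn [-179.3   -0.4   -0.5] then shift [ 25.6 -16.5  14.6]
```

Call:
step_arm:
  commands:
    - [[25,16.5,-14.5],[0.7,-0.3,0.2],85]
    - [[40,0,0],[0,0,0],85]
    - [[40,0,0],[0,0,0],85]
    - [[40,0,0],[0,0,0],85]
    - [[0,0,0],[0,0,0],85]

```text
t: 2.6
eef_pos: [0.5268, -0.0116, 0.0764]
orientation: [-0.055, 1.572, 0.057]
ft_force: [-0.5, -0.4, 1.3]
gripper_width: 0.085
```

```bash
python3 -c "
from h import *
plan(530,-15,2,94)
from rig import optics
p,d=optics.capture('side'); cv2.imwrite('pics/s1.png',p[:,:,::-1])"
```

```text
t 2.6 p [526.8 -11.6  76.4] yaw 94.1 tilt [-0.002  0.002 -1.   ] q [-0.25  0.22  1.86  0.    1.07 -1.89] w 85.0 F [-0.5 -0.4  1.3]
  shift in tool now [74.4 -3.8  3.1]
  turn [ 0.1 -0.1 -0.1] then shift [74.4 -3.6  2.9]
  turn [-179.9    0.2   -0.2] then shift [74.4  3.6 -2.9]
```

View pics/s1.png

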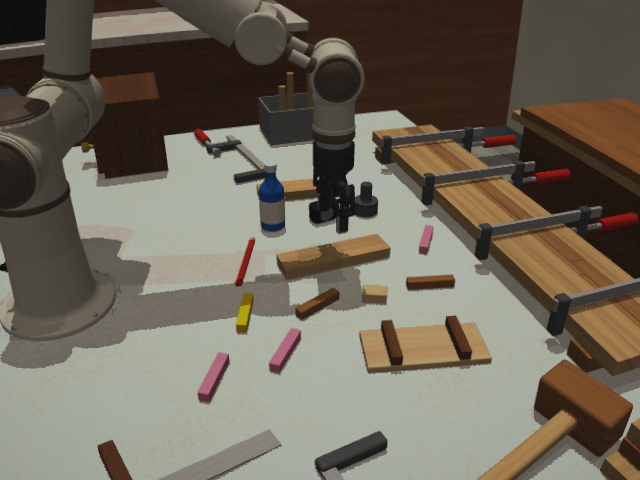

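```bash
cat >> h.py <<'E'
def proj(P,n):
    from rig import optics
    i=optics.camera_info(n); E=i["extrinsics"]; c=E[:3,:3]@np.array(P)/1 +E[:3,3]
    s=np.array([c[0]/-c[2],-c[1]/-c[2]]); s*=1+i["k1"]*(s@s)
    K=i["intrinsics"]; return K[0,0]*s[0]+K[0,2],K[1,1]*s[1]+K[1,2]
E
python3 -c "
from h import *
print(proj([.527,-.012,.076],'side'),proj([.527,-.012+.045,.089],'side'),proj([.527,-.012-.045,.089],'side'),proj([.527,-.012,.076],'top'))
from rig import optics
p,d=optics.capture('top'); cv2.imwrite('pics/t1.png',p[:,:,::-1])"
```

```text
(np.float64(332.2472922596779), np.float64(227.35452315240792)) (np.float64(325.07806698801255), np.float64(210.8275520407181)) (np.float64(340.0440775677244), np.float64(232.8834124853289)) (np.float64(311.1947635082771), np.float64(213.77561990315212))
```

View pics/t1.png

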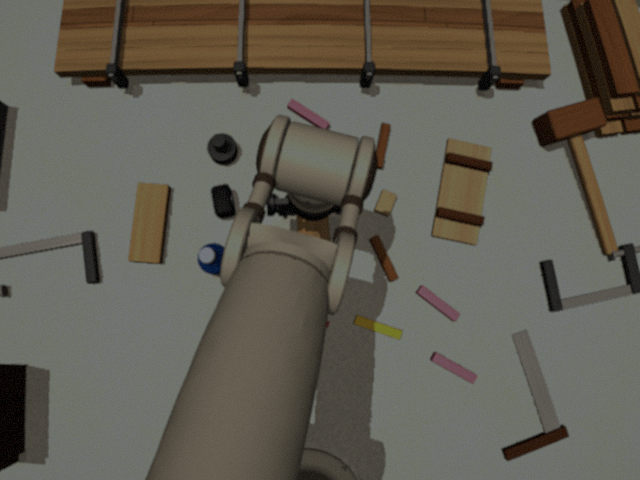

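The projected fingers match the side picture, with tips near (320,215) and (343,230) above the long board. I'll descend and grip.

Call:
step_arm:
  commands:
    - [[30,-3.6,3],[0,0,0],85]
    - [[30,0,0],[0,0,0],85]
    - [[0,0,0],[0,0,0],85]
    - [[0,0,0],[0,0,0],85]

```text
t: 3.2
eef_pos: [0.5429, -0.0175, 0.0303]
orientation: [-0.061, 1.546, 0.052]
ft_force: [0.7, 0.4, -0.0]
gripper_width: 0.0851
```

```bash
python3 -c "
from h import *
plan(530,-15,2,94)"
```

```text
t 3.2 p [542.9 -17.5  30.3] yaw 94.1 tilt [ 0.024 -0.005 -1.   ] q [-0.26  0.31  1.85  0.    0.95 -1.9 ] w 85.1 F [ 0.7  0.4 -0. ]
  shift in tool now [ 28.    3.6 -13.4]
  turn [0.2 1.4 0.4] then shift [ 28.3   3.4 -12.7]
  turn [-179.8   -0.6    2.1] then shift [28.3 -3.4 12.7]
```

Call:
step_arm:
  commands:
    - [[0,3.5,-13],[0.2,1.4,0.4],85]
    - [[0,0,0],[0,0,0],85]
    - [[0,0,0],[0,0,0],85]

```text
t: 3.58
eef_pos: [0.5311, -0.0152, 0.0338]
orientation: [-0.055, 1.567, 0.053]
ft_force: [-0.2, 0.4, 0.7]
gripper_width: 0.0852
```

```bash
python3 -c "
from h import *
plan(530,-15,2,94)"
```

```text
t 3.58 p [531.1 -15.2  33.8] yaw 94.0 tilt [ 0.004 -0.001 -1.   ] q [-0.26  0.29  1.87 -0.    0.98 -1.9 ] w 85.2 F [-0.2  0.4  0.7]
  shift in tool now [31.8  0.3 -1.2]
  turn [-0.   0.2  0.1] then shift [31.8  0.2 -1.1]
  turn [ 1.8e+02  1.0e-01 -3.0e-01] then shift [31.8 -0.2  1.1]
```

Call:
step_arm:
  commands:
    - [[11,0,-1],[0,0.2,0],85]
    - [[10,0,0],[0,0,0],85]
    - [[10,0,0],[0,0,0],85]
    - [[0,0,0],[0,0,0],85]
    - [[0,0,0],[0,0,0],85]

```text
t: 4.2
eef_pos: [0.5293, -0.0151, -0.0005]
orientation: [-0.055, 1.572, 0.054]
ft_force: [0.2, 0.4, -0.1]
gripper_width: 0.085
```

```bash
python3 -c "
from h import *
plan(530,-15,2,94)"
```

```text
t 4.2 p [ 5.293e+02 -1.510e+01 -5.000e-01] yaw 93.9 tilt [-0.002 -0.001 -1.   ] q [-0.26  0.36  1.87 -0.    0.92 -1.89] w 85.0 F [ 0.2  0.4 -0.1]
  shift in tool now [-2.5  0.1  0.7]
  turn [-0.1 -0.1  0. ] then shift [-2.5  0.1  0.7]
  turn [179.9   0.    0.2] then shift [-2.5 -0.1 -0.7]
```

Call:
step_arm:
  commands:
    - [[0,0,0],[0,0,0],50]
    - [[0,0,0],[0,0,0],50]
    - [[0,0,0],[0,0,0],50]
    - [[0,0,0],[0,0,0],50]
    - [[0,0,0],[0,0,0],50]
    - [[0,0,0],[0,0,0],50]
  force: 60

```text
t: 4.95
eef_pos: [0.5298, -0.0152, 0.0002]
orientation: [-0.055, 1.571, 0.053]
ft_force: [-0.3, 0.6, -0.6]
gripper_width: 0.0585
```

Call:
step_arm:
  commands:
    - [[-10,0,0],[0,0,0],50]
    - [[-20,0,0],[0,0,0],50]
    - [[-25,0,0],[0,0,0],50]
    - [[-25,0,0],[0,0,0],50]
    - [[-20,0,0],[0,0,0],50]
    - [[0,0,0],[0,0,0],50]
    - [[0,0,0],[0,0,0],50]

```text
t: 5.82
eef_pos: [0.5287, -0.0148, 0.1046]
orientation: [-0.055, 1.573, 0.054]
ft_force: [0.6, 1.3, -1.9]
gripper_width: 0.0587
```

```bash
python3 -c "
from h import *
plan(585,-308,120,77.7)
from rig import optics
p,d=optics.capture('side'); cv2.imwrite('pics/s2.png',p[:,:,::-1])"
```

```text
t 5.83 p [528.7 -14.8 104.6] yaw 94.0 tilt [-0.003 -0.001 -1.   ] q [-0.26  0.18  1.84 -0.    1.13 -1.9 ] w 58.7 F [ 0.6  1.3 -1.9]
  shift in tool now [ -15.4 -296.4   35.9]
  turn [16.3 -0.1  0.1] then shift [ -15.4 -274.5  117.4]
  turn [-1.637e+02 -1.000e-01 -2.000e-01] then shift [ -15.4  274.5 -117.4]
```

View pics/s2.png

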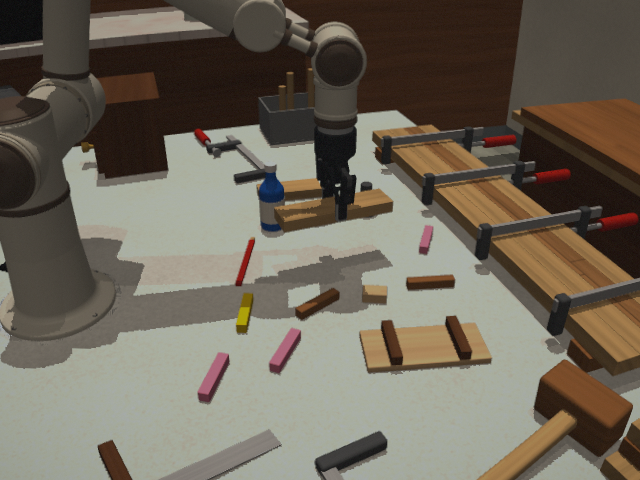

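The board hangs level in the gripper at (335,207). Next I'll carry it to the rack.

Call:
step_arm:
  commands:
    - [[-8,0,0],[8.2,0,0],50]
    - [[-8,0,0],[8.1,0,0],50]
    - [[0,-27.4,11.7],[0,0,0],50]
    - [[0,-27.4,11.7],[0,0,0],50]
    - [[0,-27.4,11.7],[0,0,0],50]
    - [[0,-27.4,11.7],[0,0,0],50]
    - [[0,-27.4,11.7],[0,0,0],50]
    - [[0,-27.4,11.7],[0,0,0],50]
    - [[0,-27.4,11.7],[0,0,0],50]
    - [[0,-27.4,11.7],[0,0,0],50]
    - [[0,-27.4,11.7],[0,0,0],50]
    - [[0,-18,7.7],[0,0,0],50]
    - [[0,0,0],[0,0,0],50]
    - [[0,0,0],[0,0,0],50]
    - [[0,0,0],[0,0,0],50]

```text
t: 7.75
eef_pos: [0.5711, -0.2997, 0.0986]
orientation: [0.186, 1.596, -0.166]
ft_force: [-0.3, -0.7, -2.2]
gripper_width: 0.059
```

```bash
python3 -c "
from h import *
plan(585,-308,120,77.7)
from rig import optics
import pickle
D={}
for n in ('top','side'):
  p,d=optics.capture(n); cv2.imwrite('pics/%s3.png'%n,p[:,:,::-1]); D[n]=(p,d,optics.camera_info(n))
  w=cloud(d,D[n][2]);z=w[...,2]
  m=(abs(z-.139)<.03)&(w[...,0]>.45)&(w[...,0]<.72)&(abs(w[...,1]+.3)<.1)
  print(n,m.sum(),np.nanpercentile(z[m],[10,50,90]) if m.any() else 0)
pickle.dump(D,open('d3.pkl','wb'))
"
```

```text
t 7.75 p [ 571.1 -299.7   98.6] yaw 77.2 tilt [-0.031  0.016 -0.999] q [-0.67  0.48  1.46 -0.01  1.23 -2.01] w 59.0 F [-0.3 -0.7 -2.2]
  shift in tool now [-22.   -4.8  14.6]
  turn [-0.5 -1.9 -0.5] then shift [-21.4  -5.1  15.3]
  turn [179.5  -0.8   3. ] then shift [-21.4   5.1 -15.3]
top 1160 [0.11655036 0.11981486 0.15174325]
side 4393 [0.11451578 0.12276913 0.13555789]
```

View pics/top3.png

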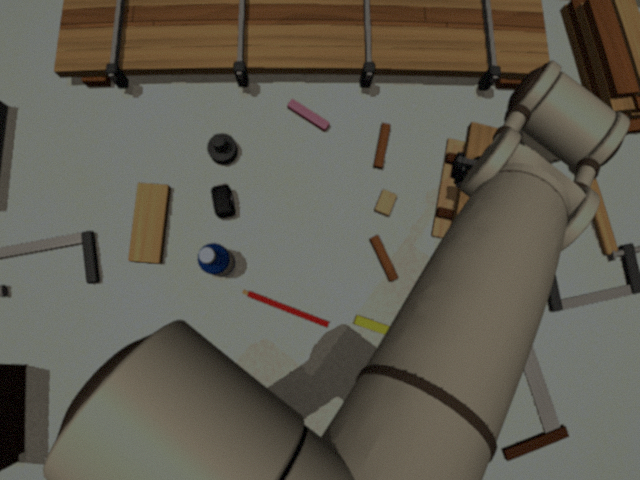

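View pics/side3.png

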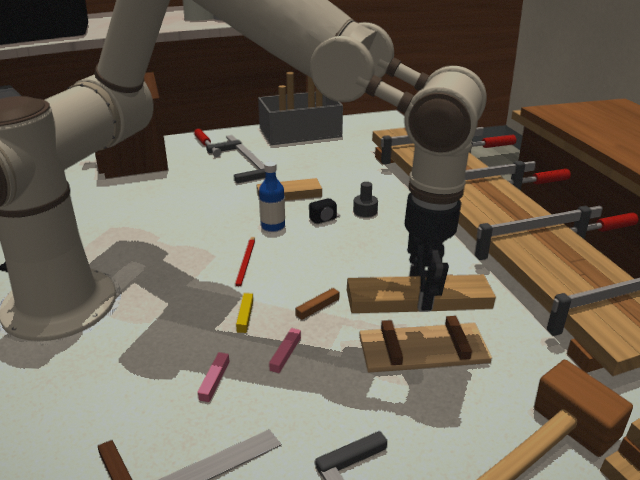

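Call:
step_arm:
  commands:
    - [[0,-5,15],[-0.5,-1.9,-0.5],50]
    - [[0,0,0],[0,0,0],50]
    - [[0,0,0],[0,0,0],50]
    - [[12,0,0],[0,0,0],50]
    - [[12,0,0],[0,0,0],50]
    - [[12,0,0],[0,0,0],50]
    - [[0,0,0],[0,0,0],50]
    - [[0,0,0],[0,0,0],50]

```text
t: 8.85
eef_pos: [0.5853, -0.3074, 0.0586]
orientation: [0.168, 1.564, -0.167]
ft_force: [-1.0, -0.6, -1.0]
gripper_width: 0.0584
```

```bash
python3 -c "
from h import *
plan(585,-308,31,77.7)
from rig import optics
p,d=optics.capture('side'); cv2.imwrite('pics/s4.png',p[:,:,::-1])
w=cloud(d,optics.camera_info('side'));
m=(w[...,2]>.05)&(w[...,2]<.1)&(w[...,0]>.45)&(w[...,0]<.72)&(abs(w[...,1]+.3)<.12)
z=w[...,2];q=np.nanmax(np.where(m,z,np.nan))
zz=np.median(z[m&(p[...,0]>90)]);print(zz)
m2=m&(p[...,0].astype(int)>p[...,2]+25)
P=w[m2];a=np.c_[P[:,:2],np.ones(len(P))]
t=P[:,2]>np.percentile(P[:,2],60)
print(rect(P),np.percentile(P[:,2],[1,20,50,80,99]))
P=P[t];print(np.linalg.lstsq(np.c_[P[:,:2]-P[:,:2].mean(0),np.ones(len(P))],P[:,2],rcond=None)[0],rect(P))
"
```

```text
t 8.85 p [ 585.3 -307.4   58.6] yaw 77.8 tilt [ 0.  0. -1.] q [-0.67  0.55  1.46  0.    1.13 -2.02] w 58.4 F [-1.  -0.6 -1. ]
  shift in tool now [27.6 -0.7 -0.2]
  turn [ 0.1  0.  -0. ] then shift [27.6 -0.7 -0.2]
  turn [-179.9    0.     0. ] then shift [27.6  0.7  0.2]
0.08288708085034821
(array([ 584.7, -311.2]), 221.2, 72.7, -11.9) [0.05992106 0.07269936 0.0822204  0.08346002 0.08520325]
[-0.00090786  0.00032207  0.08359436] (array([ 584.9, -308.2]), 218.9, 62.3, -12.5)
```

View pics/s4.png

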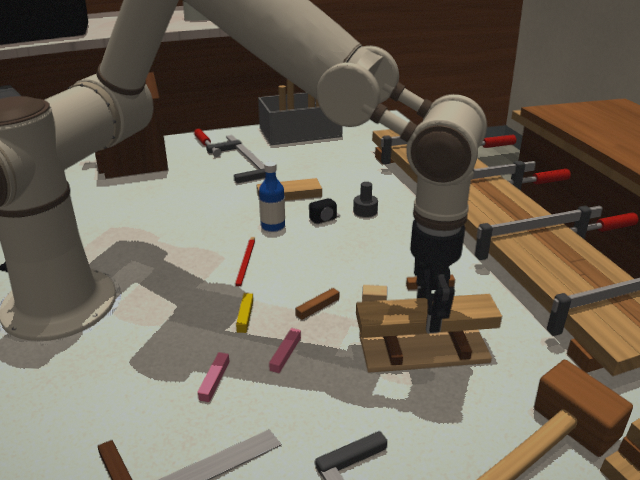

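The side view shows the board at (430,312), level, above the bearers at (392,345) and (460,340). The measured pose agrees with the rack. Lowering it now.

Call:
step_arm:
  commands:
    - [[8,0,0],[0,0,0],50]
    - [[8,0,0],[0,0,0],50]
    - [[7,0,0],[0,0,0],50]
    - [[3,0,0],[0,0,0],50]
    - [[0,0,0],[0,0,0],50]
    - [[0,0,0],[0,0,0],50]

```text
t: 9.65
eef_pos: [0.5856, -0.3076, 0.0314]
orientation: [0.167, 1.563, -0.168]
ft_force: [-0.3, -0.8, -1.8]
gripper_width: 0.0588
```

Call:
step_arm:
  commands:
    - [[1.5,0,0],[0,0,0],50]
    - [[0,0,0],[0,0,0],50]
    - [[0,0,0],[0,0,0],50]

```text
t: 10.02
eef_pos: [0.5861, -0.308, 0.0306]
orientation: [0.167, 1.562, -0.168]
ft_force: [0.6, -0.3, -1.5]
gripper_width: 0.0587
```

Call:
step_arm:
  commands:
    - [[1.5,0,0],[0,0,0],50]
    - [[0,0,0],[0,0,0],50]
    - [[0,0,0],[0,0,0],50]

```text
t: 10.4
eef_pos: [0.5864, -0.3082, 0.0304]
orientation: [0.166, 1.562, -0.168]
ft_force: [-0.4, 0.5, -0.9]
gripper_width: 0.0586
```

Contact is likely, since z has stopped falling. Opening.

Call:
step_arm:
  commands:
    - [[0,0,0],[0,0,0],70]
    - [[0,0,0],[0,0,0],85]
    - [[0,0,0],[0,0,0],85]
    - [[0,0,0],[0,0,0],85]
    - [[0,0,0],[0,0,0],85]
    - [[-10,0,0],[0,0,0],85]
    - [[-25,0,0],[0,0,0],85]
    - [[-40,0,0],[0,0,0],85]
    - [[-40,0,0],[0,0,0],85]
    - [[0,0,0],[0,0,0],85]

```text
t: 11.65
eef_pos: [0.5869, -0.3087, 0.1523]
orientation: [0.165, 1.558, -0.17]
ft_force: [0.5, -0.7, -0.1]
gripper_width: 0.0849
```

```bash
python3 -c "
from h import *
plan(455,-150,150,114.4)
from rig import optics
p,d=optics.capture('side'); cv2.imwrite('pics/s5.png',p[:,:,::-1])
w=cloud(d,optics.camera_info('side'));z=w[...,2]
m=(abs(z-.054)<.005)&(w[...,0]>.45)&(w[...,0]<.72)&(abs(w[...,1]+.3)<.12)
P=w[m];print(len(P),np.median(P[:,2]),rect(P))
"
```

```text
t 11.65 p [ 586.9 -308.7  152.3] yaw 77.8 tilt [ 0.006 -0.004 -1.   ] q [-0.67  0.44  1.41  0.    1.28 -2.02] w 84.9 F [ 0.5 -0.7 -0.1]
  shift in tool now [   0.9  127.2 -162.5]
  turn [-36.6   0.3   0.3] then shift [  2.3 199.  -54.6]
  turn [143.4   0.3  -0.4] then shift [   2.3 -199.    54.6]
3676 0.05430391152960317 (array([ 586.7, -307.6]), 221.1, 65.6, -12.5)
```

View pics/s5.png

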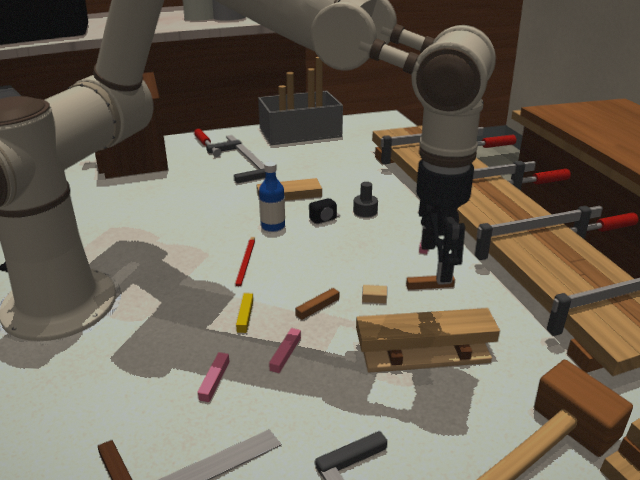

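Step 1 looks done: the board's top is at 54.3 mm and its centre is about 2 mm from the rack's. Next is stick a, with nearly no turn needed.

```bash
python3 -c "
from h import *
plan(675,-151,100,78.7)"
```

```text
t 11.7 p [ 585.8 -307.8  149.8] yaw 77.8 tilt [ 0.002 -0.001 -1.   ] q [-0.67  0.44  1.41  0.    1.28 -2.02] w 84.7 F [-0.6 -0.4  0.1]
  shift in tool now [ 49.8 172.2  53.8]
  turn [-0.9  0.2  0. ] then shift [ 49.8 171.3  56.7]
  turn [ 1.791e+02  1.000e-01 -2.000e-01] then shift [  49.8 -171.3  -56.7]
```

Call:
step_arm:
  commands:
    - [[0,28.7,9],[-0.9,0,0],60]
    - [[0,28.7,9.5],[0,0,0],60]
    - [[0,28.7,9.5],[0,0,0],60]
    - [[0,28.7,9.5],[0,0,0],60]
    - [[0,28.7,9.5],[0,0,0],60]
    - [[0,20,7],[0,0,0],60]
    - [[0,0,0],[0,0,0],60]
    - [[0,0,0],[0,0,0],60]
    - [[25,0,0],[0,0,0],60]
    - [[25,0,0],[0,0,0],60]
    - [[25,0,0],[0,0,0],60]
    - [[15,0,0],[0,0,0],60]
    - [[0,0,0],[0,0,0],60]
    - [[0,0,0],[0,0,0],60]

```text
t: 13.45
eef_pos: [0.666, -0.1594, 0.0497]
orientation: [0.163, 1.575, -0.161]
ft_force: [-0.1, 0.6, 0.4]
gripper_width: 0.0602
```

```bash
python3 -c "
from h import *
plan(675,-151,2,78.7)"
```

```text
t 13.45 p [ 666.  -159.4   49.7] yaw 78.2 tilt [-0.01   0.002 -1.   ] q [-0.41  0.62  1.38 -0.    1.16 -1.77] w 60.2 F [-0.1  0.6  0.4]
  shift in tool now [47.6 10.1  7.6]
  turn [-0.5 -0.6 -0. ] then shift [47.7 10.   7.2]
  turn [179.5  -0.    0.9] then shift [ 47.7 -10.   -7.2]
```

Call:
step_arm:
  commands:
    - [[0,10,7.2],[-0.5,-0.6,0],60]
    - [[0,0,0],[0,0,0],60]
    - [[10,0,0],[0,0,0],60]
    - [[10,0,0],[0,0,0],60]
    - [[8,0,0],[0,0,0],60]
    - [[0,0,0],[0,0,0],60]
    - [[0,0,0],[0,0,0],60]

```text
t: 14.32
eef_pos: [0.677, -0.1508, 0.0215]
orientation: [0.154, 1.562, -0.155]
ft_force: [-0.4, -0.0, 0.4]
gripper_width: 0.06
```

```bash
python3 -c "
from h import *
plan(675,-151,2,78.7)"
```

```text
t 14.32 p [ 677.  -150.8   21.5] yaw 78.8 tilt [ 0.003 -0.001 -1.   ] q [-0.39  0.67  1.37  0.    1.11 -1.77] w 60.0 F [-0.4 -0.   0.4]
  shift in tool now [19.5 -0.6 -2. ]
  turn [0.1 0.2 0. ] then shift [19.5 -0.6 -1.9]
  turn [-179.9   -0.     0.3] then shift [19.5  0.6  1.9]
```

Call:
step_arm:
  commands:
    - [[7,-0.5,-2],[0,0.2,0],50]
    - [[7,0,0],[0,0,0],50]
    - [[4.5,0,0],[0,0,0],50]
    - [[0,0,0],[0,0,0],50]
    - [[0,0,0],[0,0,0],50]

```text
t: 14.95
eef_pos: [0.675, -0.1511, 0.0021]
orientation: [0.154, 1.565, -0.155]
ft_force: [-0.3, 0.8, 0.7]
gripper_width: 0.0502
```

```bash
python3 -c "
from h import *
plan(675,-151,3,78.7)"
```

```text
t 14.95 p [ 675.  -151.1    2.1] yaw 78.7 tilt [ 0. -0. -1.] q [-0.39  0.69  1.37 -0.    1.08 -1.77] w 50.2 F [-0.3  0.8  0.7]
  shift in tool now [-0.9  0.1 -0. ]
  turn [0. 0. 0.] then shift [-0.9  0.1 -0. ]
  turn [-180.   -0.    0.] then shift [-0.9 -0.1  0. ]
```

Call:
step_arm:
  commands:
    - [[0,0,0],[0,0,0],30]
    - [[0,0,0],[0,0,0],10]
    - [[0,0,0],[0,0,0],10]
    - [[0,0,0],[0,0,0],10]
    - [[0,0,0],[0,0,0],10]
    - [[0,0,0],[0,0,0],10]
  force: 40

```text
t: 15.7
eef_pos: [0.6755, -0.1512, 0.0029]
orientation: [0.154, 1.564, -0.155]
ft_force: [-0.4, -0.4, -1.0]
gripper_width: 0.0168
```

Call:
step_arm:
  commands:
    - [[-10,0,0],[0,0,0],10]
    - [[-20,0,0],[0,0,0],10]
    - [[-25,0,0],[0,0,0],10]
    - [[-25,0,0],[0,0,0],10]
    - [[-20,0,0],[0,0,0],10]
    - [[-20,0,0],[0,0,0],10]
    - [[0,0,0],[0,0,0],10]
    - [[0,0,0],[10.1,0,0],10]
    - [[0,0,0],[10.1,0,0],10]
    - [[0,0,0],[10.1,0,0],10]
    - [[0,0,0],[10.1,0,0],10]
    - [[0,0,0],[10.1,0,0],10]
    - [[0,0,0],[10.1,0,0],10]
    - [[0,0,0],[10.1,0,0],10]
    - [[0,0,0],[10.1,0,0],10]
    - [[0,0,0],[10.1,0,0],10]
    - [[0,0,0],[0,0,0],10]
    - [[0,0,0],[0,0,0],10]

```text
t: 17.95
eef_pos: [0.6696, -0.1489, 0.1209]
orientation: [1.394, 1.088, -1.408]
ft_force: [0.7, -0.5, -0.4]
gripper_width: 0.0169
```

```bash
python3 -c "
from h import *
plan(638.9,-319.8,120,-12.3)
from rig import optics
p,d=optics.capture('side'); cv2.imwrite('pics/s6.png',p[:,:,::-1])"
```

```text
t 17.95 p [ 669.6 -148.9  120.9] yaw -14.9 tilt [-0.014  0.006 -1.   ] q [-0.39  0.54  1.33 -0.    1.28 -0.13] w 16.9 F [ 0.7 -0.5 -0.4]
  shift in tool now [  0.4  14.3 173.1]
  turn [-2.6 -0.1  0.9] then shift [  0.9   6.5 173.5]
  turn [177.4   1.3   0.2] then shift [   0.9   -6.5 -173.5]
```

View pics/s6.png

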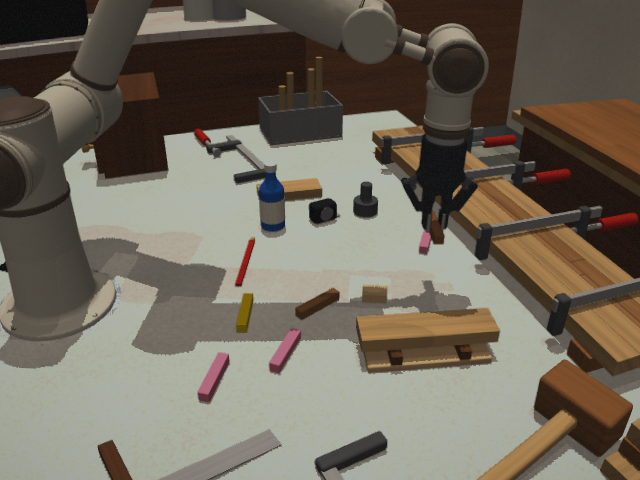

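Call:
step_arm:
  commands:
    - [[0,6.5,0],[-2.6,0,0.9],10]
    - [[0,0,25],[0,0,0],10]
    - [[0,0,28],[0,0,0],10]
    - [[0,0,28],[0,0,0],10]
    - [[0,0,28],[0,0,0],10]
    - [[0,0,28],[0,0,0],10]
    - [[0,0,20],[0,0,0],10]
    - [[0,0,0],[0,0,0],10]
    - [[0,0,0],[0,0,0],10]
    - [[0,0,0],[0,0,0],10]

```text
t: 19.25
eef_pos: [0.6432, -0.3058, 0.1191]
orientation: [1.355, 1.113, -1.35]
ft_force: [-0.9, -0.9, -0.9]
gripper_width: 0.0171
```

```bash
python3 -c "
from h import *
plan(638.7,-319.7,57,-12.3)"
```

```text
t 19.25 p [ 643.2 -305.8  119.1] yaw -11.2 tilt [ 0.     0.004 -1.   ] q [-0.61  0.6   1.26  0.    1.29 -0.42] w 17.1 F [-0.9 -0.9 -0.9]
  shift in tool now [62.  -1.7 14.7]
  turn [ 1.1 -0.2  0. ] then shift [62.1 -1.4 14.5]
  turn [-178.9   -0.    -0.4] then shift [ 62.1   1.4 -14.5]
```

Call:
step_arm:
  commands:
    - [[0,-1.5,14.5],[1.1,-0.2,0],10]
    - [[0,0,0],[0,0,0],10]
    - [[12,0,0],[0,0,0],10]
    - [[12,0,0],[0,0,0],10]
    - [[10,0,0],[0,0,0],10]
    - [[7,0,0],[0,0,0],10]
    - [[0,0,0],[0,0,0],10]
    - [[0,0,0],[0,0,0],10]

```text
t: 20.25
eef_pos: [0.6384, -0.3185, 0.0737]
orientation: [1.365, 1.103, -1.366]
ft_force: [0.7, -0.2, -0.0]
gripper_width: 0.0172
```

```bash
python3 -c "
from h import *
plan(638.7,-319.7,57,-12.3)
from rig import optics
p,d=optics.capture('side'); cv2.imwrite('pics/s7.png',p[150:400,250:600,::-1])"
```

```text
t 20.25 p [ 638.4 -318.5   73.7] yaw -12.3 tilt [-0.002  0.002 -1.   ] q [-0.63  0.65  1.27  0.    1.22 -0.42] w 17.2 F [ 0.7 -0.2 -0. ]
  shift in tool now [16.7  0.6  1.1]
  turn [ 0.  -0.1  0.2] then shift [16.7  0.5  1.1]
  turn [-1.8e+02 -2.0e-01 -1.0e-01] then shift [16.7 -0.5 -1.1]
```

View pics/s7.png

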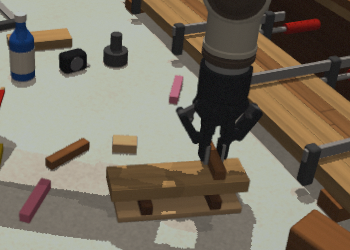

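Call:
step_arm:
  commands:
    - [[6,0.5,1],[0,0,0],10]
    - [[6,0,0],[0,0,0],10]
    - [[3.5,0,0],[0,0,0],10]
    - [[0,0,0],[0,0,0],10]
    - [[1,0,0],[0,0,0],10]
    - [[0,0,0],[0,0,0],10]
    - [[0,0,0],[0,0,0],10]

```text
t: 21.18
eef_pos: [0.6392, -0.3201, 0.0571]
orientation: [1.366, 1.101, -1.366]
ft_force: [-0.4, 0.2, -0.1]
gripper_width: 0.0168
```

Call:
step_arm:
  commands:
    - [[0,0,0],[0,0,0],20]
    - [[0,0,0],[0,0,0],30]
    - [[0,0,0],[0,0,0],45]
    - [[0,0,0],[0,0,0],50]
    - [[0,0,0],[0,0,0],50]
    - [[-15,0,0],[0,0,0],50]
    - [[-30,0,0],[0,0,0],50]
    - [[-30,0,0],[0,0,0],50]
    - [[0,0,0],[0,0,0],50]
    - [[0,0,0],[0,0,0],50]

```text
t: 22.42
eef_pos: [0.6396, -0.3204, 0.1372]
orientation: [1.366, 1.1, -1.365]
ft_force: [-0.0, -0.3, -1.2]
gripper_width: 0.0502
```

```bash
python3 -c "
from h import *
plan(454.5,-150,120,-65.6)
from rig import optics
p,d=optics.capture('side'); cv2.imwrite('pics/s8.png',p[150:400,250:600,::-1])
w=cloud(d,optics.camera_info('side'));z=w[...,2]
for zz in (.072,.054):
  m=(abs(z-zz)<.004)&(w[...,0]>.45)&(w[...,0]<.72)&(abs(w[...,1]+.3)<.12)
  P=w[m];print(len(P),np.median(P[:,2]),rect(P))
"
```

```text
t 22.43 p [ 639.6 -320.4  137.2] yaw -12.3 tilt [ 0.001 -0.    -1.   ] q [-0.63  0.59  1.23  0.    1.32 -0.42] w 50.2 F [-0.  -0.3 -1.2]
  shift in tool now [  17.  -217.1 -127.1]
  turn [53.3 -0.  -0. ] then shift [  17.2 -231.6   98.2]
  turn [-126.7    0.    -0. ] then shift [ 17.2 231.6 -98.2]
453 0.07211424650427367 (array([ 638.5, -319.5]), 92.4, 19.4, 77.2)
3224 0.054340115080301635 (array([ 586. , -308.9]), 220.0, 90.4, -11.7)
```

View pics/s8.png

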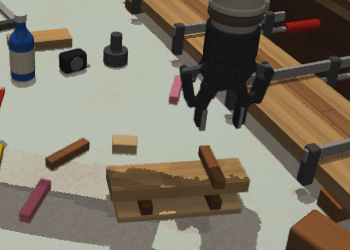

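The stick lies at (638.5,-319.5) at z 72, above the right bearer. Next is stick b.

Call:
step_arm:
  commands:
    - [[0,0,0],[10.2,0,0],50]
    - [[0,0,0],[10.2,0,0],50]
    - [[0,0,0],[10.2,0,0],50]
    - [[0,0,0],[10.2,0,0],50]
    - [[0,0,0],[10.2,0,0],50]
    - [[0,0,0],[0,0,0],50]
    - [[0,-33,14],[0,0,0],50]
    - [[0,-33,14],[0,0,0],50]
    - [[0,-33,14],[0,0,0],50]
    - [[0,-33,14],[0,0,0],50]
    - [[0,-33,14],[0,0,0],50]
    - [[0,-33,14],[0,0,0],50]
    - [[0,-22,10],[0,0,0],50]
    - [[0,0,0],[0,0,0],50]
    - [[0,0,0],[0,0,0],50]

```text
t: 24.35
eef_pos: [0.4474, -0.1545, 0.1248]
orientation: [1.952, 0.488, -1.98]
ft_force: [0.4, -0.2, 0.1]
gripper_width: 0.0502
```

```bash
python3 -c "
from h import *
plan(454.5,-150,50,-65.6)"
```

```text
t 24.35 p [ 447.4 -154.5  124.8] yaw -63.0 tilt [-0.017  0.013 -1.   ] q [-0.59  0.02  1.96  0.    1.18  0.51] w 50.2 F [ 0.4 -0.2  0.1]
  shift in tool now [74.7  0.6 -9.1]
  turn [2.6 0.6 1.1] then shift [74.8 -1.2 -8.3]
  turn [-177.4   -1.7    0.9] then shift [74.8  1.2  8.3]
```

Call:
step_arm:
  commands:
    - [[0,-1,-8.3],[2.6,0.6,1.1],50]
    - [[0,0,0],[0,0,0],50]
    - [[20,0,0],[0,0,0],50]
    - [[25,0,0],[0,0,0],50]
    - [[20,0,0],[0,0,0],50]
    - [[10,0,0],[0,0,0],50]
    - [[0,0,0],[0,0,0],50]
    - [[0,0,0],[0,0,0],50]

```text
t: 25.35
eef_pos: [0.4592, -0.1556, 0.0492]
orientation: [1.984, 0.431, -1.978]
ft_force: [0.3, -0.2, 0.8]
gripper_width: 0.0499
```

```bash
python3 -c "
from h import *
plan(454.5,-150,3,-65.6)"
```

```text
t 25.35 p [ 459.2 -155.6   49.2] yaw -65.3 tilt [ 0.004 -0.003 -1.   ] q [-0.58  0.16  1.99 -0.    0.99  0.56] w 49.9 F [ 0.3 -0.2  0.8]
  shift in tool now [46.2 -7.2  2. ]
  turn [ 0.3 -0.1 -0.2] then shift [46.2 -7.   2. ]
  turn [-179.7    0.4   -0.2] then shift [46.2  7.  -2. ]
```

Call:
step_arm:
  commands:
    - [[0,-7,2],[0.3,0,0],50]
    - [[0,0,0],[0,0,0],50]
    - [[10,0,0],[0,0,0],50]
    - [[10,0,0],[0,0,0],50]
    - [[8,0,0],[0,0,0],50]
    - [[0,0,0],[0,0,0],50]
    - [[0,0,0],[0,0,0],50]

```text
t: 26.22
eef_pos: [0.4549, -0.1501, 0.0203]
orientation: [1.988, 0.424, -1.98]
ft_force: [0.7, 0.6, -0.8]
gripper_width: 0.0501
```

```bash
python3 -c "
from h import *
plan(454.5,-150,3,-65.6)"
```

```text
t 26.23 p [ 454.9 -150.1   20.3] yaw -65.6 tilt [ 0.005 -0.004 -1.   ] q [-0.57  0.2   2.02 -0.    0.92  0.57] w 50.1 F [ 0.7  0.6 -0.8]
  shift in tool now [17.3 -0.4  0.4]
  turn [ 0.  -0.2 -0.3] then shift [17.3 -0.3  0.3]
  turn [-180.     0.5   -0.3] then shift [17.3  0.3 -0.3]
```

Call:
step_arm:
  commands:
    - [[6,0,0],[0,-0.2,-0.3],50]
    - [[6,0,0],[0,0,0],50]
    - [[4.5,0,0],[0,0,0],50]
    - [[0,0,0],[0,0,0],50]
    - [[0,0,0],[0,0,0],50]

```text
t: 26.85
eef_pos: [0.4553, -0.1504, 0.0029]
orientation: [1.985, 0.429, -1.986]
ft_force: [0.4, 0.1, 0.8]
gripper_width: 0.0495
```

```bash
python3 -c "
from h import *
plan(454.5,-150,3,-65.6)"
```

```text
t 26.85 p [ 455.3 -150.4    2.9] yaw -65.6 tilt [ 0.    -0.001 -1.   ] q [-0.57  0.24  2.01 -0.    0.89  0.57] w 49.5 F [0.4 0.1 0.8]
  shift in tool now [-0.1 -0.7  0.5]
  turn [ 0.  0. -0.] then shift [-0.1 -0.7  0.5]
  turn [-1.8e+02  1.0e-01  0.0e+00] then shift [-0.1  0.7 -0.5]
```

Call:
step_arm:
  commands:
    - [[0,0,0],[0,0,0],30]
    - [[0,0,0],[0,0,0],10]
    - [[0,0,0],[0,0,0],10]
    - [[0,0,0],[0,0,0],10]
    - [[0,0,0],[0,0,0],10]
    - [[0,0,0],[0,0,0],10]
  force: 40

```text
t: 27.6
eef_pos: [0.4557, -0.1506, 0.0035]
orientation: [1.986, 0.428, -1.985]
ft_force: [0.1, 0.4, -0.3]
gripper_width: 0.0168
```

Call:
step_arm:
  commands:
    - [[-10,0,0],[0,0,0],10]
    - [[-20,0,0],[0,0,0],10]
    - [[-25,0,0],[0,0,0],10]
    - [[-25,0,0],[0,0,0],10]
    - [[-20,0,0],[0,0,0],10]
    - [[-20,0,0],[0,0,0],10]
    - [[0,0,0],[0,0,0],10]
    - [[0,0,0],[-10.1,0,0],10]
    - [[0,0,0],[-10.1,0,0],10]
    - [[0,0,0],[-10.1,0,0],10]
    - [[0,0,0],[-10.1,0,0],10]
    - [[0,0,0],[-10.1,0,0],10]
    - [[0,0,0],[0,0,0],10]
    - [[0,0,0],[0,0,0],10]

```text
t: 29.35
eef_pos: [0.4526, -0.1486, 0.1258]
orientation: [1.382, 1.09, -1.386]
ft_force: [-0.1, -0.2, -0.3]
gripper_width: 0.0171
```

```bash
python3 -c "
from h import *
plan(531.3,-296.3,120,-12.3)"
```

```text
t 29.35 p [ 452.6 -148.6  125.8] yaw -13.7 tilt [-0.004  0.001 -1.   ] q [-0.57  0.02  1.97 -0.    1.16 -0.33] w 17.1 F [-0.1 -0.2 -0.3]
  shift in tool now [  5.3 111.5 124.9]
  turn [-1.4 -0.   0.2] then shift [  5.8 108.3 127.6]
  turn [1.786e+02 3.000e-01 1.000e-01] then shift [   5.8 -108.3 -127.6]
```

Call:
step_arm:
  commands:
    - [[0,0,0],[-1.4,0,0],10]
    - [[0,21,24.8],[0,0,0],10]
    - [[0,21,24.8],[0,0,0],10]
    - [[0,21,24.8],[0,0,0],10]
    - [[0,21,24.8],[0,0,0],10]
    - [[0,16,18.8],[0,0,0],10]
    - [[0,0,0],[0,0,0],10]
    - [[0,0,0],[0,0,0],10]

```text
t: 30.35
eef_pos: [0.5263, -0.2879, 0.1237]
orientation: [1.367, 1.105, -1.37]
ft_force: [0.3, -0.9, 0.2]
gripper_width: 0.0169
```

```bash
python3 -c "
from h import *
plan(531.3,-296.3,58,-12.3)"
```

```text
t 30.35 p [ 526.3 -287.9  123.7] yaw -12.4 tilt [-0.005  0.003 -1.   ] q [-0.7   0.33  1.62 -0.    1.2  -0.48] w 16.9 F [ 0.3 -0.9  0.2]
  shift in tool now [65.7  7.1  7.2]
  turn [-0.1 -0.1  0.3] then shift [65.7  6.7  7.1]
  turn [179.9   0.5   0.2] then shift [65.7 -6.7 -7.1]
```

Call:
step_arm:
  commands:
    - [[0,6.7,7.1],[-0.1,-0.1,0.3],10]
    - [[0,0,0],[0,0,0],10]
    - [[12,0,0],[0,0,0],10]
    - [[13,0,0],[0,0,0],10]
    - [[12,0,0],[0,0,0],10]
    - [[7,0,0],[0,0,0],10]
    - [[0,0,0],[0,0,0],10]
    - [[0,0,0],[0,0,0],10]

```text
t: 31.35
eef_pos: [0.5302, -0.2938, 0.0752]
orientation: [1.365, 1.104, -1.366]
ft_force: [-0.7, 0.5, -0.5]
gripper_width: 0.0171
```

```bash
python3 -c "
from h import *
plan(531.3,-296.3,58,-12.3)"
```

```text
t 31.35 p [ 530.2 -293.8   75.2] yaw -12.2 tilt [-0.003  0.003 -1.   ] q [-0.71  0.4   1.63  0.    1.12 -0.49] w 17.1 F [-0.7  0.5 -0.5]
  shift in tool now [17.2  1.6  2.2]
  turn [ 0.1 -0.1  0.2] then shift [17.2  1.6  2.2]
  turn [-179.9   -0.3   -0.2] then shift [17.2 -1.6 -2.2]
```

Call:
step_arm:
  commands:
    - [[6,1.6,2.2],[0,0,0],10]
    - [[6,0,0],[0,0,0],10]
    - [[3.5,0,0],[0,0,0],10]
    - [[0,0,0],[0,0,0],10]
    - [[1,0,0],[0,0,0],10]
    - [[0,0,0],[0,0,0],10]
    - [[0,0,0],[0,0,0],10]

```text
t: 32.22
eef_pos: [0.5321, -0.2971, 0.0587]
orientation: [1.365, 1.102, -1.365]
ft_force: [0.4, -0.8, -0.2]
gripper_width: 0.0173
```

Call:
step_arm:
  commands:
    - [[1,0,0],[0,0,0],10]
    - [[0,0,0],[0,0,0],10]
    - [[0,0,0],[0,0,0],20]
    - [[0,0,0],[0,0,0],30]
    - [[0,0,0],[0,0,0],45]
    - [[0,0,0],[0,0,0],50]
    - [[0,0,0],[0,0,0],50]
    - [[-15,0,0],[0,0,0],50]
    - [[-30,0,0],[0,0,0],50]
    - [[-30,0,0],[0,0,0],50]
    - [[-30,0,0],[0,0,0],50]
    - [[0,0,0],[0,0,0],50]
    - [[0,0,0],[0,0,0],50]

```text
t: 33.85
eef_pos: [0.5327, -0.2976, 0.1704]
orientation: [1.365, 1.098, -1.364]
ft_force: [0.6, 1.2, -0.9]
gripper_width: 0.0501
```

```bash
python3 -c "
from h import *
plan(521.5,291.5,200,85.5)
from rig import optics
p,d=optics.capture('side'); cv2.imwrite('pics/s9.png',p[150:400,250:600,::-1])
w=cloud(d,optics.camera_info('side'));z=w[...,2]
for zz in (.072,.054):
  m=(abs(z-zz)<.004)&(w[...,0]>.45)&(w[...,0]<.72)&(abs(w[...,1]+.3)<.12)
  n,l,s,c=cv2.connectedComponentsWithStats(m.astype(np.uint8))
  for k in range(1,n):
    if s[k,4]>80: P=w[l==k];print(len(P),np.median(P[:,2]),rect(P))
"
```

```text
t 33.85 p [ 532.7 -297.6  170.4] yaw -12.2 tilt [ 0.002 -0.001 -1.   ] q [-0.71  0.3   1.56  0.    1.28 -0.49] w 50.1 F [ 0.6  1.2 -0.9]
  shift in tool now [ -30.3 -135.9 -573.3]
  turn [-97.7   0.1  -0.1] then shift [-29.6 586.4 -57.4]
  turn [82.3 -0.1 -0.1] then shift [ -29.6 -586.4   57.4]
451 0.07215835547232946 (array([ 638.5, -319.9]), 91.7, 19.8, 77.1)
460 0.07254852006193749 (array([ 531.9, -298.5]), 91.6, 18.6, 77.8)
586 0.05434334899872391 (array([ 674.6, -328.3]), 62.9, 41.1, 77.9)
1443 0.05419915208749641 (array([ 589.7, -308.7]), 89.7, 68.1, -15.2)
823 0.05458048438577139 (array([ 501.5, -290.6]), 65.6, 47.2, 78.9)
```

View pics/s9.png

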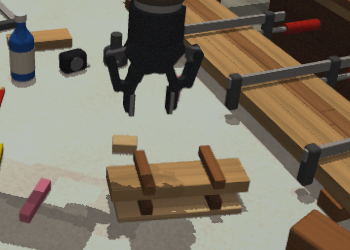

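Call:
step_arm:
  commands:
    - [[-15,0,0],[10.2,0,0],85]
    - [[-15,0,0],[10.2,0,0],85]
    - [[0,0,0],[10.2,0,0],85]
    - [[0,0,0],[10.2,0,0],85]
    - [[0,0,0],[10.2,0,0],85]
    - [[0,0,0],[10.2,0,0],85]
    - [[0,0,0],[10.2,0,0],85]
    - [[0,0,0],[9,0,0],85]
    - [[0,0,0],[0,0,0],85]
    - [[0,0,0],[0,0,0],85]

```text
t: 35.15
eef_pos: [0.5273, -0.2932, 0.1874]
orientation: [-2.151, 0.082, 2.188]
ft_force: [-0.3, -0.3, 0.4]
gripper_width: 0.0848
```

```bash
python3 -c "
from h import *
plan(521.5,292,210,-94.5)"
```

```text
t 35.15 p [ 527.3 -293.2  187.4] yaw -95.1 tilt [-0.016  0.014 -1.   ] q [-0.71  0.28  1.54  0.    1.34  0.95] w 84.8 F [-0.3 -0.3  0.4]
  shift in tool now [ -14.2 -582.6   57.9]
  turn [-0.6  1.   0.7] then shift [ -22.6 -582.9   51.7]
  turn [179.4   1.2  -1.5] then shift [-22.6 582.9 -51.7]
```

Call:
step_arm:
  commands:
    - [[-22,0,0],[-0.6,1,0.7],85]
    - [[0,-45,4],[0,0,0],85]
    - [[0,-45,4],[0,0,0],85]
    - [[0,-45,4],[0,0,0],85]
    - [[0,-45,4],[0,0,0],85]
    - [[0,-45,4],[0,0,0],85]
    - [[0,-45,4],[0,0,0],85]
    - [[0,-45,4],[0,0,0],85]
    - [[0,-45,4],[0,0,0],85]
    - [[0,-45,4],[0,0,0],85]
    - [[0,-45,4],[0,0,0],85]
    - [[0,-45,4],[0,0,0],85]
    - [[0,-40,4],[0,0,0],85]
    - [[0,-25,2],[0,0,0],85]
    - [[0,0,0],[0,0,0],85]
    - [[0,0,0],[0,0,0],85]

```text
t: 37.15
eef_pos: [0.5229, 0.285, 0.2363]
orientation: [-2.248, 0.062, 2.143]
ft_force: [-0.4, 0.3, 0.4]
gripper_width: 0.0848
```

```bash
python3 -c "
from h import *
plan(521.5,292,60,-94.5)
from rig import optics
p,d=optics.capture('side'); cv2.imwrite('pics/s10.png',p[:,:,::-1])"
```

```text
t 37.15 p [522.9 285.  236.3] yaw -93.0 tilt [ 0.048 -0.005 -0.999] q [ 0.31  0.18  1.57 -0.02  1.35  1.93] w 84.8 F [-0.4  0.3  0.4]
  shift in tool now [176.   -7.3  10.2]
  turn [ 1.5 -2.7 -0.1] then shift [176.3  -6.8   2. ]
  turn [-1.785e+02  1.000e-01 -4.300e+00] then shift [176.3   6.8  -2. ]
```

View pics/s10.png

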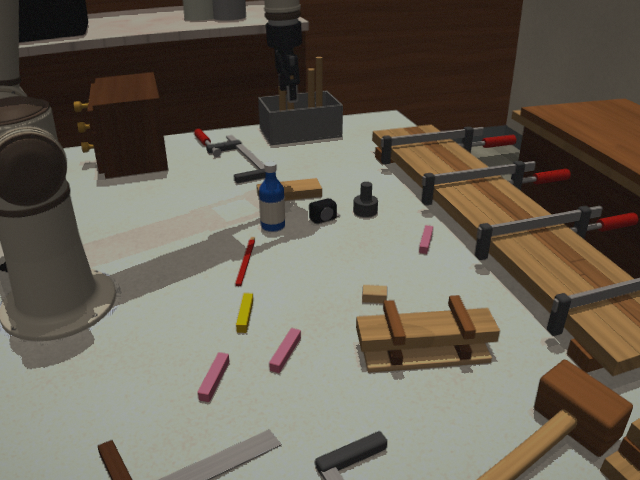

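The stack is neat: sticks at (395,322) and (461,315). I'll descend on the short board.

Call:
step_arm:
  commands:
    - [[0,-6.8,2],[1.5,-2.7,0],85]
    - [[0,0,0],[0,0,0],85]
    - [[25,0,0],[0,0,0],85]
    - [[30,0,0],[0,0,0],85]
    - [[30,0,0],[0,0,0],85]
    - [[30,0,0],[0,0,0],85]
    - [[30,0,0],[0,0,0],85]
    - [[20,0,0],[0,0,0],85]
    - [[0,0,0],[0,0,0],85]
    - [[0,0,0],[0,0,0],85]

```text
t: 38.45
eef_pos: [0.5257, 0.283, 0.071]
orientation: [-2.192, 0.093, 2.167]
ft_force: [0.1, 1.0, 0.7]
gripper_width: 0.085
```

```bash
python3 -c "
from h import *
plan(521.5,292,30,-94.5)"
```

```text
t 38.45 p [525.7 283.   71. ] yaw -94.8 tilt [ 0.011 -0.002 -1.   ] q [ 0.29  0.38  1.67 -0.01  1.09  1.95] w 85.0 F [0.1 1.  0.7]
  shift in tool now [40.9 -8.7  5.4]
  turn [-0.3 -0.7 -0.1] then shift [41.  -8.7  4.9]
  turn [ 1.797e+02 -1.000e-01  1.000e+00] then shift [41.   8.7 -4.9]
```

Call:
step_arm:
  commands:
    - [[0,-8.7,5],[-0.3,-0.7,0],85]
    - [[0,0,0],[0,0,0],85]
    - [[15,0,0],[0,0,0],85]
    - [[15,0,0],[0,0,0],85]
    - [[10,0,0],[0,0,0],85]
    - [[0,0,0],[0,0,0],85]
    - [[0,0,0],[0,0,0],85]

```text
t: 39.33
eef_pos: [0.5222, 0.2929, 0.0299]
orientation: [-2.184, 0.085, 2.181]
ft_force: [-0.4, -0.0, 0.1]
gripper_width: 0.0853
```

```bash
python3 -c "
from h import *
plan(521.5,292,0,-94.5)"
```

```text
t 39.33 p [522.2 292.9  29.9] yaw -94.4 tilt [ 0.001 -0.001 -1.   ] q [ 0.31  0.45  1.67 -0.    1.02  1.96] w 85.3 F [-0.4 -0.   0.1]
  shift in tool now [29.9  0.9  0.7]
  turn [ 0.1 -0.1 -0. ] then shift [29.9  1.   0.6]
  turn [-1.799e+02  1.000e-01 -1.000e-01] then shift [29.9 -1.  -0.6]
```

Call:
step_arm:
  commands:
    - [[10,0.5,0.5],[0,0,0],85]
    - [[10,0,0],[0,0,0],85]
    - [[8,0,0],[0,0,0],85]
    - [[0,0,0],[0,0,0],85]
    - [[0,0,0],[0,0,0],50]
    - [[0,0,0],[0,0,0],50]
    - [[0,0,0],[0,0,0],50]
    - [[0,0,0],[0,0,0],50]
    - [[0,0,0],[0,0,0],50]
    - [[0,0,0],[0,0,0],50]
  force: 60

```text
t: 40.58
eef_pos: [0.5223, 0.2926, 0.0009]
orientation: [-2.185, 0.085, 2.179]
ft_force: [-0.8, -0.4, -0.9]
gripper_width: 0.0587
```

```bash
python3 -c "
from h import *
plan(521.5,292,0,-94.5)"
```

```text
t 40.58 p [522.3 292.6   0.9] yaw -94.4 tilt [ 0.003 -0.    -1.   ] q [ 0.31  0.5   1.67 -0.    0.97  1.96] w 58.7 F [-0.8 -0.4 -0.9]
  shift in tool now [0.9 0.6 0.7]
  turn [ 0.1 -0.2 -0. ] then shift [0.9 0.6 0.7]
  turn [-179.9    0.    -0.2] then shift [ 0.9 -0.6 -0.7]
```

Call:
step_arm:
  commands:
    - [[-10,0,0],[0,0,0],50]
    - [[-20,0,0],[0,0,0],50]
    - [[-30,0,0],[0,0,0],50]
    - [[-30,0,0],[0,0,0],50]
    - [[-30,0,0],[0,0,0],50]
    - [[-30,0,0],[0,0,0],50]
    - [[-30,0,0],[0,0,0],50]
    - [[-25,0,0],[0,0,0],50]
    - [[0,0,0],[7.8,0,0],50]
    - [[0,0,0],[0,0,0],50]
    - [[0,0,0],[0,0,0],50]

```text
t: 41.95
eef_pos: [0.5234, 0.2933, 0.2292]
orientation: [-2.124, 0.219, 2.087]
ft_force: [0.5, -0.0, -1.1]
gripper_width: 0.0586
```

```bash
python3 -c "
from h import *
plan(585.5,-308,210,-102.3)
from rig import optics
p,d=optics.capture('side'); cv2.imwrite('pics/s11.png',p[:,:,::-1])"
```

```text
t 41.95 p [523.4 293.3 229.2] yaw -102.2 tilt [ 0.018  0.005 -1.   ] q [ 0.31  0.21  1.54 -0.    1.37  2.09] w 58.6 F [ 0.5 -0.  -1.1]
  shift in tool now [  17.4  574.7 -187.8]
  turn [ 0.1 -1.   0.5] then shift [  19.2  574.3 -188.8]
  turn [-179.9   -0.8   -1.5] then shift [  19.2 -574.3  188.8]
```

View pics/s11.png

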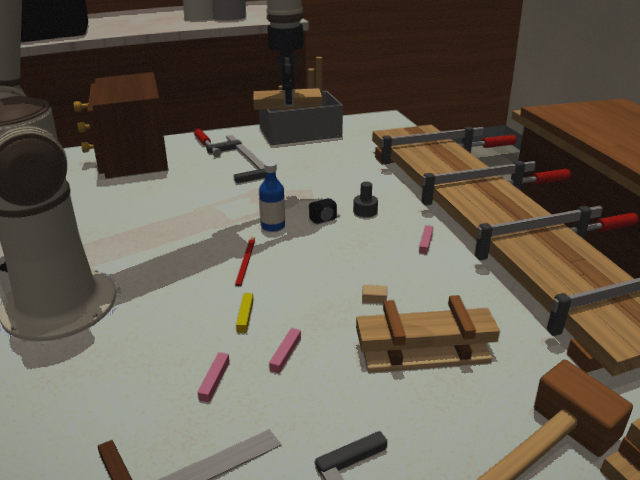

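The board is held level at (287,100). Carrying it over the rack at about 0.22 m.

Call:
step_arm:
  commands:
    - [[0,0,0],[0,-1,0.5],50]
    - [[0,42,-13.8],[0,0,0],50]
    - [[0,42,-13.8],[0,0,0],50]
    - [[0,42,-13.8],[0,0,0],50]
    - [[0,42,-13.8],[0,0,0],50]
    - [[0,42,-13.8],[0,0,0],50]
    - [[0,42,-13.8],[0,0,0],50]
    - [[0,42,-13.8],[0,0,0],50]
    - [[0,42,-13.8],[0,0,0],50]
    - [[0,42,-13.8],[0,0,0],50]
    - [[0,42,-13.8],[0,0,0],50]
    - [[0,42,-13.8],[0,0,0],50]
    - [[0,42,-13.8],[0,0,0],50]
    - [[0,42,-13.8],[0,0,0],50]
    - [[0,20,-7],[0,0,0],50]
    - [[0,0,0],[0,0,0],50]
    - [[0,0,0],[0,0,0],50]
    - [[0,0,0],[0,0,0],50]

```text
t: 44.25
eef_pos: [0.589, -0.3161, 0.2196]
orientation: [-2.089, 0.204, 2.139]
ft_force: [-0.4, -0.3, -0.6]
gripper_width: 0.0589
```

```bash
python3 -c "
from h import *
plan(585.5,-308,110,-102.3)"
```

```text
t 44.25 p [ 589.  -316.1  219.6] yaw -101.4 tilt [-0.023  0.009 -1.   ] q [-0.67  0.42  1.3  -0.01  1.44  1.1 ] w 58.9 F [-0.4 -0.3 -0.6]
  shift in tool now [109.7  -6.8   2.3]
  turn [0.9 1.4 0.2] then shift [109.6  -7.2   5.1]
  turn [-179.1   -0.4    2.2] then shift [109.6   7.2  -5.1]
```

Call:
step_arm:
  commands:
    - [[0,-7.2,5.1],[0.9,1.4,0.2],50]
    - [[0,0,0],[0,0,0],50]
    - [[20,0,0],[0,0,0],50]
    - [[25,0,0],[0,0,0],50]
    - [[25,0,0],[0,0,0],50]
    - [[15,0,0],[0,0,0],50]
    - [[0,0,0],[0,0,0],50]
    - [[0,0,0],[0,0,0],50]

```text
t: 45.25
eef_pos: [0.5855, -0.3046, 0.1282]
orientation: [-2.107, 0.22, 2.112]
ft_force: [-0.0, 0.2, -1.8]
gripper_width: 0.0589
```

```bash
python3 -c "
from h import *
plan(585.5,-308,100,-102.3)"
```

```text
t 45.25 p [ 585.5 -304.6  128.2] yaw -102.0 tilt [-0.002  0.003 -1.   ] q [-0.66  0.46  1.43  0.    1.25  1.12] w 58.9 F [-0.   0.2 -1.8]
  shift in tool now [28.2  3.4 -0.8]
  turn [0.3 0.2 0.1] then shift [28.2  3.3 -0.7]
  turn [-179.7   -0.2    0.2] then shift [28.2 -3.3  0.7]
```

Call:
step_arm:
  commands:
    - [[0,3.3,-0.7],[0.3,0.2,0.1],50]
    - [[0,0,0],[0,0,0],50]
    - [[12,0,0],[0,0,0],50]
    - [[12,0,0],[0,0,0],50]
    - [[0,0,0],[0,0,0],50]
    - [[0,0,0],[0,0,0],50]

```text
t: 46.0
eef_pos: [0.5866, -0.3091, 0.1047]
orientation: [-2.113, 0.23, 2.104]
ft_force: [-0.1, -0.0, -0.7]
gripper_width: 0.0587
```

```bash
cat > stack.py <<'E'
from h import *
from rig import optics
import sys
nm=sys.argv[1]; zs=[float(a) for a in sys.argv[2:]]
p,d=optics.capture('side'); cv2.imwrite('pics/%s.png'%nm,cv2.resize(p[150:400,250:600,::-1],None,fx=2,fy=2))
w=cloud(d,optics.camera_info('side'));z=w[...,2]
for zz in zs:
  m=(abs(z-zz)<.004)&(w[...,0]>.45)&(w[...,0]<.72)&(abs(w[...,1]+.3)<.12)&(p.max(-1)>45)
  n,l,s,c=cv2.connectedComponentsWithStats(m.astype(np.uint8))
  for k in range(1,n):
    if s[k,4]>60: P=w[l==k];print(zz,len(P),np.round([np.median(P[:,2]),np.ptp(P[:,2])],4),rect(P))
  P=w[m]; 
  if len(P)>10: print(zz,'all',rect(P), np.linalg.lstsq(np.c_[P[:,:2]-P[:,:2].mean(0),np.ones(len(P))],P[:,2],rcond=None)[0].round(4))
E
python3 -c "
from h import *
plan(585.5,-308,73,-102.3)"; python3 stack.py s12 .072 .054 .129
```

```text
t 46.0 p [ 586.6 -309.1  104.7] yaw -102.3 tilt [ 0.004 -0.002 -1.   ] q [-0.67  0.49  1.44  0.    1.21  1.12] w 58.7 F [-0.1 -0.  -0.7]
  shift in tool now [31.6 -0.9  1.4]
  turn [-0.  -0.2 -0.1] then shift [31.7 -0.9  1.3]
  turn [ 1.8e+02 -1.0e-01  4.0e-01] then shift [31.7  0.9 -1.3]
0.072 293 [0.0721 0.007 ] (array([ 634.6, -335. ]), 59.2, 19.0, 78.2)
0.072 307 [0.0723 0.0071] (array([ 528.2, -314.1]), 58.3, 18.0, 77.7)
0.072 all (array([ 581.7, -324.4]), 127.2, 59.3, -11.4) [-0.0008  0.0055  0.0721]
0.054 583 [0.0543 0.0075] (array([ 673.7, -328.1]), 62.0, 41.7, 79.5)
0.054 1444 [0.0542 0.0077] (array([ 588.8, -309.8]), 89.5, 67.7, -14.8)
0.054 812 [0.0547 0.0078] (array([ 501.1, -290.7]), 63.7, 46.5, 78.3)
0.054 all (array([ 585.3, -314.5]), 221.1, 79.9, -11.1) [0.0004 0.0118 0.0543]
0.129 643 [0.1284 0.0064] (array([ 625.5, -319.4]), 67.5, 62.8, -7.0)
0.129 1204 [0.1284 0.0075] (array([ 547.5, -301.3]), 78.8, 67.6, -17.8)
0.129 all (array([ 583.5, -311.9]), 150.1, 68.4, -11.7) [0.002  0.0006 0.1283]
```

View pics/s12.png

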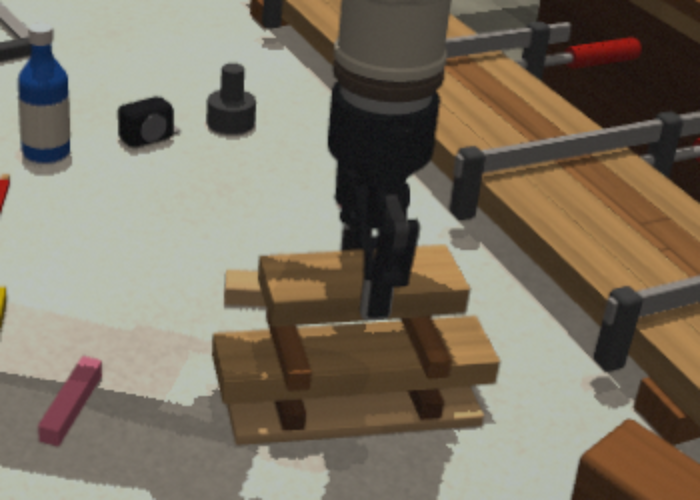

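Call:
step_arm:
  commands:
    - [[9,-0.9,0],[0,-0.2,0],50]
    - [[9,0,0],[0,0,0],50]
    - [[8,0,0],[0,0,0],50]
    - [[3,0,0],[0,0,0],50]
    - [[0,0,0],[0,0,0],50]
    - [[0,0,0],[0,0,0],50]

```text
t: 46.8
eef_pos: [0.5867, -0.3082, 0.0735]
orientation: [-2.109, 0.229, 2.108]
ft_force: [-0.1, 0.2, -1.9]
gripper_width: 0.0589
```

Call:
step_arm:
  commands:
    - [[1,0,0],[0,0,0],50]
    - [[0,0,0],[0,0,0],50]
    - [[0,0,0],[0,0,0],50]

```text
t: 47.18
eef_pos: [0.5872, -0.3085, 0.0734]
orientation: [-2.11, 0.23, 2.107]
ft_force: [0.2, -0.5, -1.0]
gripper_width: 0.0589
```

Call:
step_arm:
  commands:
    - [[0,0,0],[0,0,0],65]
    - [[0,0,0],[0,0,0],75]
    - [[0,0,0],[0,0,0],85]
    - [[0,0,0],[0,0,0],85]
    - [[0,0,0],[0,0,0],85]
    - [[-10,0,0],[0,0,0],85]
    - [[-20,0,0],[0,0,0],85]
    - [[-30,0,0],[0,0,0],85]
    - [[-30,0,0],[0,0,0],85]
    - [[-30,0,0],[0,0,0],85]
    - [[-25,0,0],[0,0,0],85]
    - [[0,0,0],[0,0,0],85]
    - [[0,0,0],[0,0,0],85]

```text
t: 48.8
eef_pos: [0.5886, -0.3093, 0.2337]
orientation: [-2.123, 0.236, 2.1]
ft_force: [0.4, 0.0, -0.4]
gripper_width: 0.0852
```

```bash
python3 -c "
from h import *
plan(654,152,220,-102.3)"; python3 stack.py s13 .072 .054 .096
python3 - <<'E'
from h import *
from rig import optics
import pickle
for n in ('top','side'):
  p,d=optics.capture(n);w=cloud(d,optics.camera_info(n));z=w[...,2]
  b=(abs(w[...,0]-.654)<.04)&(abs(w[...,1]-.152)<.04)
  for lo,hi in ((.027,.037),(.037,.06),(.066,.08)):
    P=w[b&(z>lo)&(z<hi)]
    if len(P)>4: (c,r)=cv2.minEnclosingCircle((P[:,:2]*1000).astype(np.float32)); print(n,lo,len(P),np.round(c,1),round(r,1),P.mean(0).round(4))
  if n=='top': cv2.imwrite('pics/t13.png',p[:,:,::-1])
E
```

```text
t 48.8 p [ 588.6 -309.3  233.7] yaw -102.3 tilt [ 0.01  -0.009 -1.   ] q [-0.66  0.38  1.33 -0.    1.42  1.12] w 85.2 F [ 0.4  0.  -0.4]
  shift in tool now [  10.2 -464.7   34.7]
  turn [-0.  -0.7 -0.4] then shift [  13.7 -464.6   34.3]
  turn [180.   -0.6   1. ] then shift [ 13.7 464.6 -34.3]
0.072 353 [0.0729 0.0079] (array([ 572.4, -342.2]), 137.1, 22.9, -12.8)
0.072 all (array([ 567.8, -335.5]), 159.9, 66.1, -32.9) [0.0265 0.1057 0.0729]
0.054 413 [0.0543 0.0077] (array([ 673.1, -328.4]), 62.0, 41.9, 79.1)
0.054 749 [0.0546 0.0079] (array([ 500.5, -291.4]), 67.0, 46.7, 79.7)
0.054 615 [0.054  0.0079] (array([ 584.2, -326.9]), 89.2, 27.1, -12.2)
0.054 all (array([ 584.6, -316.6]), 221.5, 79.2, -12.8) [0.0026 0.0172 0.0542]
0.096 2485 [0.0965 0.0075] (array([ 584.9, -308.1]), 149.9, 64.3, -12.1)
0.096 all (array([ 584.9, -308.1]), 149.9, 64.3, -12.1) [-0.001   0.0188  0.0964]
top 0.027 418 [665.1 157.1] 28.2 [0.6592 0.1547 0.0324]
top 0.037 52 [666.9 153.9] 17.3 [0.6568 0.1533 0.048 ]
top 0.066 157 [665.1 156.9] 13.1 [0.6646 0.1567 0.072 ]
side 0.027 193 [663.1 154.6] 29.7 [0.6592 0.1465 0.0322]
side 0.037 108 [661.  152.9] 13.4 [0.6597 0.148  0.0484]
side 0.066 68 [662.2 154.9] 15.0 [0.6617 0.153  0.0708]
```

View pics/s13.png

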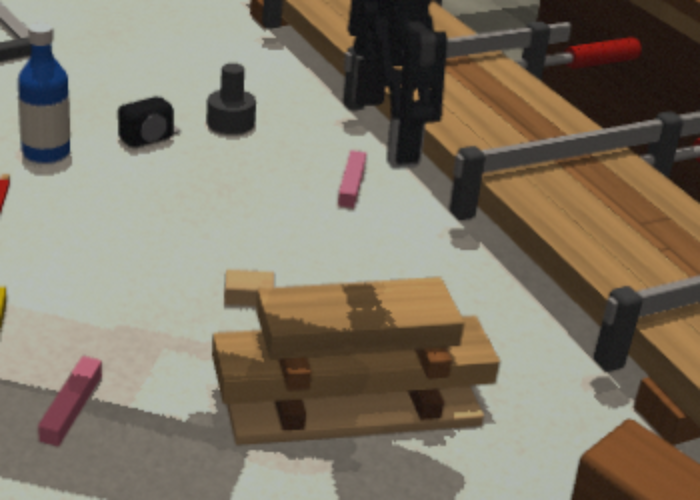

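View pics/t13.png

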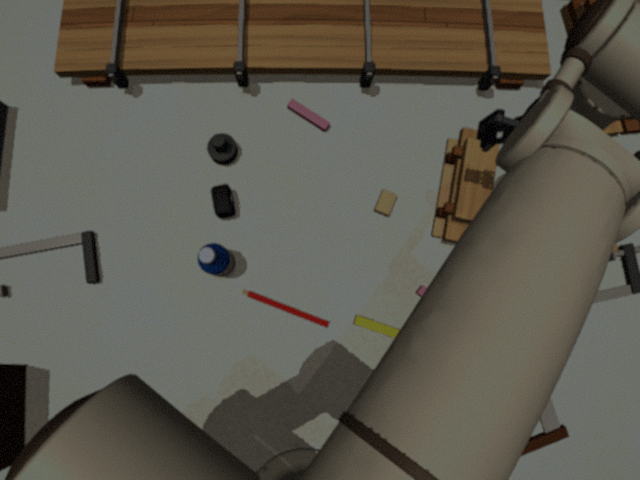

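Short board centre measures (584.9,-308.1) with its top at 96.5 mm. The weight is at (664,156), averaged from both cameras (they differ by about 2 mm). I'll go to it.

```bash
python3 -c "
from h import *
plan(664,156,150,-102.3)"
```

```text
t 48.95 p [ 588.4 -309.2  233. ] yaw -102.3 tilt [ 0.009 -0.008 -1.   ] q [-0.66  0.38  1.33 -0.    1.42  1.12] w 85.3 F [-0.5 -0.4 -1. ]
  shift in tool now [  79.8 -471.1   26.3]
  turn [-0.  -0.6 -0.4] then shift [  83.  -470.6   25.2]
  turn [180.   -0.6   0.9] then shift [ 83.  470.6 -25.2]
```

Call:
step_arm:
  commands:
    - [[0,0,0],[0,-0.6,-0.4],70]
    - [[0,-40,2],[0,0,0],70]
    - [[0,-42,2],[0,0,0],70]
    - [[0,-42,2],[0,0,0],70]
    - [[0,-42,2],[0,0,0],70]
    - [[0,-42,2],[0,0,0],70]
    - [[0,-42,2],[0,0,0],70]
    - [[0,-42,2],[0,0,0],70]
    - [[0,-42,2],[0,0,0],70]
    - [[0,-42,2],[0,0,0],70]
    - [[0,-42,2],[0,0,0],70]
    - [[0,-30,2],[0,0,0],70]
    - [[0,-15,1],[0,0,0],70]
    - [[0,0,0],[0,0,0],70]
    - [[0,0,0],[0,0,0],70]
    - [[0,0,0],[0,0,0],70]

```text
t: 50.95
eef_pos: [0.6635, 0.1594, 0.2215]
orientation: [-2.076, 0.228, 2.129]
ft_force: [0.7, -0.3, 0.5]
gripper_width: 0.0699
```

```bash
python3 -c "
from h import *
plan(664,156,100,-102.3)"
```

```text
t 50.95 p [663.5 159.4 221.5] yaw -102.7 tilt [-0.025  0.007 -1.   ] q [0.06 0.46 1.25 0.01 1.46 1.85] w 69.9 F [ 0.7 -0.3  0.5]
  shift in tool now [121.4   3.4  -4.4]
  turn [-0.3  1.5  0.1] then shift [121.5   3.2  -1.3]
  turn [179.6   0.2  -2.3] then shift [121.5  -3.2   1.3]
```

Call:
step_arm:
  commands:
    - [[0,3.2,-1.3],[-0.3,1.5,0.1],70]
    - [[0,0,0],[0,0,0],70]
    - [[20,0,0],[0,0,0],70]
    - [[25,0,0],[0,0,0],70]
    - [[25,0,0],[0,0,0],70]
    - [[20,0,0],[0,0,0],70]
    - [[0,0,0],[0,0,0],70]
    - [[0,0,0],[0,0,0],70]

```text
t: 51.95
eef_pos: [0.663, 0.1536, 0.1243]
orientation: [-2.107, 0.231, 2.107]
ft_force: [0.5, 0.0, 0.9]
gripper_width: 0.0699
```

```bash
python3 -c "
from h import *
plan(664,156,38,-102.3)"
```

```text
t 51.95 p [663.  153.6 124.3] yaw -102.5 tilt [-0.    -0.001 -1.   ] q [ 0.05  0.52  1.36 -0.    1.26  1.84] w 69.9 F [0.5 0.  0.9]
  shift in tool now [86.3 -2.6 -0.5]
  turn [-0.2  0.  -0.1] then shift [86.3 -2.5 -0.5]
  turn [ 1.798e+02 -1.000e-01 -0.000e+00] then shift [86.3  2.5  0.5]
```

Call:
step_arm:
  commands:
    - [[0,-2.5,-0.5],[-0.2,0,0],70]
    - [[0,0,0],[0,0,0],70]
    - [[15,0,0],[0,0,0],70]
    - [[15,0,0],[0,0,0],70]
    - [[15,0,0],[0,0,0],70]
    - [[12,0,0],[0,0,0],70]
    - [[0,0,0],[0,0,0],70]
    - [[0,0,0],[0,0,0],70]

```text
t: 52.95
eef_pos: [0.665, 0.1562, 0.0646]
orientation: [-2.111, 0.227, 2.107]
ft_force: [0.7, -0.2, 0.3]
gripper_width: 0.0702
```

```bash
python3 -c "
from h import *
plan(664,156,38,-102.3)
from rig import optics
p,d=optics.capture('side'); cv2.imwrite('pics/s14.png',cv2.resize(p[100:270,250:500,::-1],None,fx=3,fy=3))"
```

```text
t 52.95 p [665.  156.2  64.6] yaw -102.2 tilt [ 0.002 -0.001 -1.   ] q [ 0.05  0.59  1.39 -0.    1.16  1.84] w 70.2 F [ 0.7 -0.2  0.3]
  shift in tool now [26.6  0.3  1. ]
  turn [ 0.1 -0.1 -0. ] then shift [26.6  0.4  1. ]
  turn [-1.799e+02  1.000e-01 -2.000e-01] then shift [26.6 -0.4 -1. ]
```

View pics/s14.png

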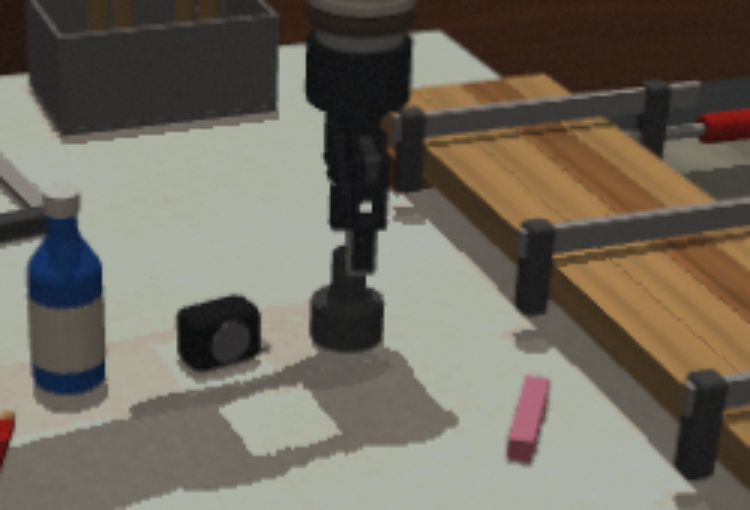

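The fingers straddle the knob at crop pixel (348,265). Lowering 26 mm and gripping.

Call:
step_arm:
  commands:
    - [[8,0.3,1],[0,0,0],70]
    - [[9,0,0],[0,0,0],70]
    - [[8,0,0],[0,0,0],70]
    - [[0,0,0],[0,0,0],60]
    - [[0,0,0],[0,0,0],45]
    - [[0,0,0],[0,0,0],20]
    - [[0,0,0],[0,0,0],15]
    - [[0,0,0],[0,0,0],15]
    - [[0,0,0],[0,0,0],15]
    - [[0,0,0],[0,0,0],15]
  force: 80

```text
t: 54.25
eef_pos: [0.6648, 0.1564, 0.0393]
orientation: [-2.113, 0.226, 2.104]
ft_force: [0.2, 0.6, -0.1]
gripper_width: 0.0242
```

```bash
python3 -c "
from h import *
plan(664,156,38,-102.3)"
```

```text
t 54.25 p [664.8 156.4  39.3] yaw -102.2 tilt [ 0.004 -0.001 -1.   ] q [ 0.06  0.62  1.4  -0.    1.12  1.84] w 24.2 F [ 0.2  0.6 -0.1]
  shift in tool now [1.3 0.6 0.7]
  turn [ 0.1 -0.2  0. ] then shift [1.3 0.6 0.7]
  turn [-179.9   -0.    -0.4] then shift [ 1.3 -0.6 -0.7]
```

Call:
step_arm:
  commands:
    - [[-10,0,0],[0,0,0],15]
    - [[-20,0,0],[0,0,0],15]
    - [[-25,0,0],[0,0,0],15]
    - [[-30,0,0],[0,0,0],15]
    - [[-30,0,0],[0,0,0],15]
    - [[-30,0,0],[0,0,0],15]
    - [[-20,0,0],[0,0,0],15]
    - [[0,0,0],[0,0,0],15]
    - [[0,0,0],[0,0,0],15]

```text
t: 55.38
eef_pos: [0.6599, 0.1556, 0.2099]
orientation: [-2.104, 0.23, 2.116]
ft_force: [-0.1, -1.1, -8.0]
gripper_width: 0.0241
```

```bash
python3 -c "
from h import *
plan(586,-308,210,-102.3)
from rig import optics
p,d=optics.capture('side'); cv2.imwrite('pics/s15.png',p[:,:,::-1])"
```

```text
t 55.38 p [659.9 155.6 209.9] yaw -102.3 tilt [-0.006 -0.002 -1.   ] q [ 0.05  0.44  1.29 -0.    1.41  1.84] w 24.1 F [-0.1 -1.1 -8. ]
  shift in tool now [  1.3 468.7 -26.2]
  turn [ 0.   0.3 -0.2] then shift [-1.000e-01  4.687e+02 -2.660e+01]
  turn [-180.     0.3    0.5] then shift [-1.000e-01 -4.687e+02  2.660e+01]
```

View pics/s15.png

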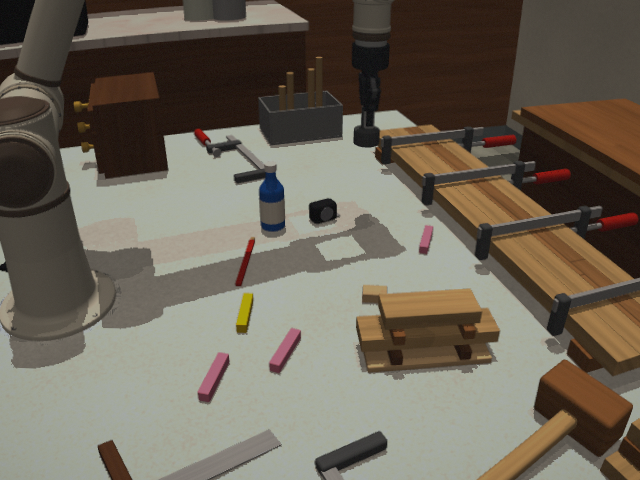

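The weight is lifted upright at (367,135) with Fz -8 N. Carrying it over.

Call:
step_arm:
  commands:
    - [[-5,0,0],[0,0.3,-0.2],15]
    - [[0,32,-1.9],[0,0,0],15]
    - [[0,35,-2],[0,0,0],15]
    - [[0,35,-2],[0,0,0],15]
    - [[0,35,-2],[0,0,0],15]
    - [[0,35,-2],[0,0,0],15]
    - [[0,35,-2],[0,0,0],15]
    - [[0,35,-2],[0,0,0],15]
    - [[0,35,-2],[0,0,0],15]
    - [[0,35,-2],[0,0,0],15]
    - [[0,35,-2],[0,0,0],15]
    - [[0,35,-2],[0,0,0],15]
    - [[0,35,-2],[0,0,0],15]
    - [[0,25,-1.5],[0,0,0],15]
    - [[0,10,0],[0,0,0],15]
    - [[0,0,0],[0,0,0],15]
    - [[0,0,0],[0,0,0],15]
    - [[0,0,0],[0,0,0],15]

```text
t: 57.68
eef_pos: [0.5821, -0.3004, 0.2046]
orientation: [-2.092, 0.214, 2.124]
ft_force: [0.1, 0.2, -6.6]
gripper_width: 0.0246
```

```bash
python3 -c "
from h import *
plan(585.5,-308,165,-102.3)"
```

```text
t 57.67 p [ 582.1 -300.4  204.6] yaw -102.0 tilt [-0.014  0.009 -1.   ] q [-0.66  0.39  1.37 -0.    1.4   1.12] w 24.6 F [ 0.1  0.2 -6.6]
  shift in tool now [39.5  7.  -5.6]
  turn [0.3 0.9 0.3] then shift [39.6  6.7 -5. ]
  turn [-179.7   -0.5    1.4] then shift [39.6 -6.7  5. ]
```

Call:
step_arm:
  commands:
    - [[0,6.7,-5],[0.3,0.9,0.3],15]
    - [[0,0,0],[0,0,0],15]
    - [[12,0,0],[0,0,0],15]
    - [[12,0,0],[0,0,0],15]
    - [[12,0,0],[0,0,0],15]
    - [[0,0,0],[0,0,0],15]
    - [[0,0,0],[0,0,0],15]

```text
t: 58.55
eef_pos: [0.5856, -0.3066, 0.1645]
orientation: [-2.107, 0.224, 2.109]
ft_force: [0.3, -0.6, -7.0]
gripper_width: 0.0242
```

```bash
python3 -c "
from h import *
plan(585.5,-308,137,-102.3)
from rig import optics
p,d=optics.capture('side');print()
cv2.imwrite('pics/s16.png',cv2.resize(p[150:400,300:600,::-1],None,fx=2,fy=2))
w=cloud(d,optics.camera_info('side'));z=w[...,2]
m=(abs(z-.096)<.004)&(w[...,0]>.45)&(w[...,0]<.72)&(abs(w[...,1]+.3)<.12);print('board',rect(w[m]))
m=(z>.125)&(z<.168)&(abs(w[...,0]-.585)<.05)&(abs(w[...,1]+.308)<.05);P=w[m];print(len(P),P.min(0),P.max(0),P.mean(0))
"
```

```text
t 58.55 p [ 585.6 -306.6  164.5] yaw -102.2 tilt [-0.001  0.001 -1.   ] q [-0.66  0.43  1.4   0.    1.31  1.12] w 24.2 F [ 0.3 -0.6 -7. ]
  shift in tool now [27.5  1.4 -0.2]
  turn [0.1 0.1 0.1] then shift [27.5  1.4 -0.2]
  turn [-1.799e+02 -1.000e-01  1.000e-01] then shift [27.5 -1.4  0.2]

board (array([ 584.9, -308.2]), 150.3, 65.1, -12.3)
1031 [ 0.55628359 -0.33684486  0.12552374] [ 0.61056979 -0.27926335  0.16781832] [ 0.57606726 -0.32031264  0.14891587]
```

View pics/s16.png

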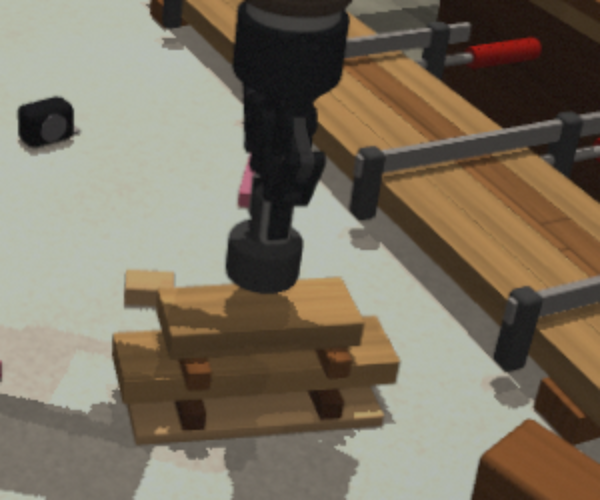

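The weight is over the middle of the board: its body spans x 556–611 and y -337 to -279. Lowering.

Call:
step_arm:
  commands:
    - [[8,1,0],[0,0,0],15]
    - [[8,0,0],[0,0,0],15]
    - [[7,0,0],[0,0,0],15]
    - [[3,0,0],[0,0,0],15]
    - [[0,0,0],[0,0,0],15]
    - [[0,0,0],[0,0,0],15]

```text
t: 59.35
eef_pos: [0.5856, -0.3079, 0.1373]
orientation: [-2.108, 0.225, 2.109]
ft_force: [-0.3, -0.2, -6.8]
gripper_width: 0.0241
```

Call:
step_arm:
  commands:
    - [[1.5,0,0],[0,0,0],15]
    - [[0,0,0],[0,0,0],15]
    - [[0,0,0],[0,0,0],15]

```text
t: 59.72
eef_pos: [0.586, -0.3081, 0.1364]
orientation: [-2.11, 0.226, 2.108]
ft_force: [1.2, 1.1, -7.0]
gripper_width: 0.0241
```

Call:
step_arm:
  commands:
    - [[1.5,0,0],[0,0,0],15]
    - [[0,0,0],[0,0,0],15]
    - [[0,0,0],[0,0,0],15]

```text
t: 60.1
eef_pos: [0.5862, -0.3083, 0.1353]
orientation: [-2.11, 0.226, 2.107]
ft_force: [-0.8, 0.1, -6.7]
gripper_width: 0.0242
```

Call:
step_arm:
  commands:
    - [[1.2,0,0],[0,0,0],15]
    - [[0,0,0],[0,0,0],15]
    - [[0,0,0],[0,0,0],15]

```text
t: 60.48
eef_pos: [0.5864, -0.3085, 0.1353]
orientation: [-2.111, 0.227, 2.107]
ft_force: [-1.3, 0.4, -3.3]
gripper_width: 0.0244
```

Call:
step_arm:
  commands:
    - [[0.8,0,0],[0,0,0],15]
    - [[0,0,0],[0,0,0],15]
    - [[0,0,0],[0,0,0],30]
    - [[0,0,0],[0,0,0],45]
    - [[0,0,0],[0,0,0],60]
    - [[0,0,0],[0,0,0],65]
    - [[0,0,0],[0,0,0],65]
    - [[-10,0,0],[0,0,0],65]
    - [[-20,0,0],[0,0,0],65]
    - [[-30,0,0],[0,0,0],65]
    - [[-30,0,0],[0,0,0],65]
    - [[-20,0,0],[0,0,0],65]
    - [[0,0,0],[0,0,0],65]
    - [[0,0,0],[0,0,0],65]

```text
t: 62.22
eef_pos: [0.5888, -0.3103, 0.2595]
orientation: [-2.129, 0.236, 2.097]
ft_force: [-0.4, -0.1, 0.3]
gripper_width: 0.0647
```

```bash
python3 stack.py s17 .030 .054 .096; python3 -c "
from h import *
plan(585.5,-308,137,-102.3)
from rig import optics
p,d=optics.capture('side')
w=cloud(d,optics.camera_info('side'));z=w[...,2]
for lo,hi in ((.102,.132),(.124,.132),(.135,.164),(.164,.172)):
  m=(z>lo)&(z<hi)&(abs(w[...,0]-.585)<.05)&(abs(w[...,1]+.308)<.05);P=w[m];print(lo,len(P),P.min(0).round(3),P.max(0).round(3),P.mean(0).round(3),cv2.minEnclosingCircle((P[:,:2]*1000).astype(np.float32)))
"
```

```text
0.03 111 [0.0311 0.0071] (array([ 653.7, -359.5]), 67.6, 19.7, -9.0)
0.03 144 [0.0315 0.0076] (array([ 513.4, -328.7]), 79.8, 19.1, -13.8)
0.03 all (array([ 574.5, -333.9]), 226.7, 58.1, -25.8) [0.0218 0.0908 0.0314]
0.054 419 [0.0545 0.0078] (array([ 673.5, -328.5]), 61.8, 40.3, 77.6)
0.054 766 [0.0546 0.0078] (array([ 506.6, -299.1]), 79.8, 60.9, 80.0)
0.054 642 [0.054  0.0079] (array([ 593., -331.]), 108.1, 36.0, -20.2)
0.054 all (array([ 584.2, -316.3]), 220.3, 77.9, -12.8) [0.0035 0.0179 0.0542]
0.096 1774 [0.0964 0.0079] (array([ 585.2, -308.1]), 149.9, 64.3, -12.5)
0.096 all (array([ 585.2, -308.1]), 149.9, 64.3, -12.5) [-0.0005  0.021   0.0963]
 t 62.27 p [ 588.8 -310.4  259.6] yaw -102.2 tilt [ 0.014 -0.011 -1.   ] q [-0.67  0.36  1.3   0.    1.46  1.12] w 64.9 F [-0.4 -0.1 -0.5]
  shift in tool now [122.5  -2.5   5.7]
  turn [ 0.1 -0.9 -0.4] then shift [122.6  -1.6   3.8]
  turn [-179.9    0.7   -1.4] then shift [122.6   1.6  -3.8]
0.102 902 [ 0.556 -0.338  0.102] [ 0.612 -0.281  0.132] [ 0.578 -0.322  0.121] ((584.9193725585938, -309.7809143066406), 29.359071731567383)
0.124 469 [ 0.557 -0.338  0.124] [ 0.612 -0.281  0.132] [ 0.58  -0.317  0.129] ((584.9193725585938, -309.7809143066406), 29.359071731567383)
0.135 283 [ 0.571 -0.322  0.135] [ 0.595 -0.302  0.164] [ 0.58  -0.316  0.15 ] ((583.6036987304688, -309.9202880859375), 12.960921287536621)
0.164 150 [ 0.572 -0.322  0.164] [ 0.598 -0.297  0.17 ] [ 0.584 -0.31   0.168] ((584.7740478515625, -309.45074462890625), 13.485897064208984)
```

View pics/s17.png

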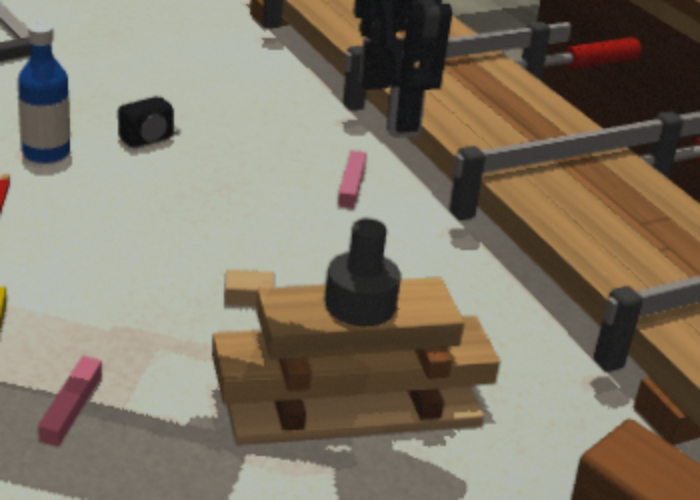

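The weight stands upright at (585,-309.5) with its top at about 168–170 mm. It is within about 2 mm of the board's centre (585.2,-308.1). Everything is released and the gripper is clear, so I'll hand in after a short rest.

Call:
step_arm:
  commands:
    - [[0,0,0],[0,0,0],65]
    - [[0,0,0],[0,0,0],65]
    - [[0,0,0],[0,0,0],65]
    - [[0,0,0],[0,0,0],65]

```text
t: 62.82
eef_pos: [0.5878, -0.3096, 0.2563]
orientation: [-2.123, 0.233, 2.1]
ft_force: [-0.0, 0.5, -0.9]
gripper_width: 0.0652
```

```bash
python3 -c "
from rig import r,readout
s=readout.state();print(s['t'],s['eef_pos'],s['joint_velocities'].round(3))
print(r.sign_off())"
```

```text
62.825 [ 0.58780191 -0.30961347  0.25632004] [-0.     0.002  0.002  0.001 -0.001 -0.   ]
the job is handed in; nothing more can be done
None
```

I built the stack in the order asked and handed it in at t = 62.8 s: long board on the bearers, a stick above each bearer, short board on the sticks, weight on top. The glue bottle was never touched and stood in its place in the last picture.

Last camera checks, with the rack taken as centred at about (585, -308) mm and turned -12.3°. These are the most recent views of each part; later pieces hide some of them.

| Part | Measured centre (mm) | Top height (mm) | Off target |
|---|---|---|---|
| Long board | (586.7, -307.6), just after placing | 54.3 | about 2 mm |
| Stick, +55 mm bearer | (638.5, -319.9) | 72.2 | about 0.3 mm |
| Stick, -55 mm bearer | (531.9, -298.5) | 72.5 | about 2 mm |
| Short board | (585.2, -308.1) | 96.4 | under 1 mm |
| Weight | about (585, -309.5) | about 168–170 | about 1.5 mm from the short board's centre |

- **Angles:** all boards and sticks were within about 1° of the rack.
- **Disagreements:** no check failed. The two cameras differed by about 2 mm, which is their stated accuracy.
- **Less certain:** the sticks and the middle of the long board were partly hidden in the final views. Their last full measurements date from before the short board and weight went on.
- **Gripper:** at the end it hung open about 85 mm above the weight and touched nothing.

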